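# Move the tube baskets to the bath, post the batch tags and start the timer

## Task

Move both hanging tube baskets, one after the other and in either order, from the hooks of the drip stand to the two hooks of the bath, keeping them level and never setting them down on the way. When both hang freely on the bath hooks, hang every batch tag lying on the table by its hole on the timer's upright post, all the way down, and last of all press the green start button fully down. Leave the other things on the bench alone.

Things in the scene. Friction and masses are not known exactly. Their poses are not given: they have to be found in the camera images.
- basket_blue: blue wire basket with 8 capped tubes fixed in it, 70 (x) x 116 (y) mm, tube tops 85 mm above its underside, 0.3 to 0.5 kg; rigid with its bail handle: two flat uprights (6 mm thick, 12 mm deep in x) at y = -55 and +55 mm, joined on top by a straight blue bar along y. Origin: centre of the underside, z up. It starts on a drip stand hook, its bar lying across the hook's two arms, and hangs free.
- basket_blue_bar (a point): Middle of the blue basket's handle bar, on its centreline: square bar 12 x 12 mm, 104 mm long, running along the basket's y; underside 175, centre 181, top 187 mm above the basket's underside.
- basket_green: green wire basket with 8 capped tubes fixed in it, 70 (x) x 116 (y) mm, tube tops 85 mm above its underside, 0.3 to 0.5 kg; rigid with its bail handle: two flat uprights (6 mm thick, 12 mm deep in x) at y = -55 and +55 mm, joined on top by a straight green bar along y. Origin: centre of the underside, z up. It starts on a drip stand hook, its bar lying across the hook's two arms, and hangs free.
- basket_green_bar (a point): Middle of the green basket's handle bar, on its centreline: square bar 12 x 12 mm, 104 mm long, running along the basket's y; underside 175, centre 181, top 187 mm above the basket's underside.
- bath: The bath, left or right of the robot: empty open tank, white walls 80 mm high and 8 mm thick, x = -95 to 105, y = -175 to 175 mm, inner floor at 10 mm, blue front panel, steel hook frame above. A basket on a hook hangs into the tank, underside 60 mm above the table. Fixed, turned up to 0.1 rad. Origin: on the table midway between the two hooks; x away from the robot, z up.
- bath_hook_a (a point): Bath hook at the bath's y = +85 mm: point midway between its two arms, at the height of their tops (235 mm), midway between front ends and rear stops. The arms are level bars 8 mm wide, 72 mm apart (y = -36 and +36 mm from this point), pointing to the bath's -x. Front ends upturned 18 mm at x = -34 to -28, rear stops 10 mm high at x = 28 to 34 mm.
- bath_hook_b (a point): Bath hook at the bath's y = -85 mm: like hook a. On both, a basket's bar lies across the two arms and has 56 mm of room along x. The space between the arms is open; the rail that carries them, not higher than their tops, begins 69 mm behind the hook point; its posts stand at the bath's x = 85, y = -150 and +150 mm.
- drip_stand: The drip stand, where the baskets start: low grey tray, x = -95 to 105, y = -175 to 175 mm, rim 24 mm high, with the same steel hook frame as the bath (hooks at y = +85 and -85 mm, same sizes and heights). Fixed, turned up to 0.1 rad. Origin: on the table midway between the two hooks; x away from the robot, z up.
- timer: The timer: white box 90 (x) x 170 (y) x 50 (z) mm, fixed. On top at x = 0, y = -55 mm the tag post; on top at x = 0, y = +55 mm the green start button. Origin: centre of the underside; x away from the robot, z up. Not turned by more than 0.25 rad.
- post_foot (a point): Foot of the tag post, on the box's top face (50 mm above the table): upright steel pin of 8 mm diameter, 58 mm high, with a pointed tip (top 6 mm).
- start_top (a point): Centre of the top face of the green start button (15 mm radius) on the timer, pressed straight down.
- start (a joint): Travel of the start button: 0 = up, 0.006 m = fully down (takes about 5 N); springs back.
- tag1: yellow plastic batch tag lying flat on the table, 70 (x) x 32 (y) x 8 (z) mm, about 25 g, with a round through hole of 16 mm diameter whose centre is at x = +21 mm, y = 0. Origin: centre of the underside, z up. May be absent.
- tag1_hole0 (a point): Centre of the hole of the yellow tag, at its top face.
- tag2: orange plastic batch tag lying flat on the table, 70 (x) x 32 (y) x 8 (z) mm, about 25 g, with a round through hole of 16 mm diameter whose centre is at x = +21 mm, y = 0. Origin: centre of the underside, z up. May be absent.
- tag2_hole0 (a point): Centre of the hole of the orange tag, at its top face.
- tag3: red plastic batch tag lying flat on the table, 70 (x) x 32 (y) x 8 (z) mm, about 25 g, with a round through hole of 16 mm diameter whose centre is at x = +21 mm, y = 0. Origin: centre of the underside, z up. May be absent.
- tag3_hole0 (a point): Centre of the hole of the red tag, at its top face.
- tag4: blue plastic batch tag lying flat on the table, 70 (x) x 32 (y) x 8 (z) mm, about 25 g, with a round through hole of 16 mm diameter whose centre is at x = +21 mm, y = 0. Origin: centre of the underside, z up. May be absent.
- tag4_hole0 (a point): Centre of the hole of the blue tag, at its top face.

How it is judged:
On the way, in this order (a step that is already met when the one before it is completed fails the run):
1. both baskets hang on the bath hooks, level, at rest and let go (((horizontal distance between basket_blue_bar and bath_hook_a below 0.034 m and z of basket_blue_bar in the frame of bath_hook_a between 0.001 and 0.01 m) or (horizontal distance between basket_blue_bar and bath_hook_b below 0.034 m and z of basket_blue_bar in the frame of bath_hook_b between 0.001 and 0.01 m)) and angle between each of basket_blue, basket_green's own z axis and vertical below 0.12 rad and linear speed of each of basket_blue, basket_green below 0.03 m/s and contact force between the fingers and basket_blue below 0.1 N and ((horizontal distance between basket_green_bar and bath_hook_a below 0.034 m and z of basket_green_bar in the frame of bath_hook_a between 0.001 and 0.01 m) or (horizontal distance between basket_green_bar and bath_hook_b below 0.034 m and z of basket_green_bar in the frame of bath_hook_b between 0.001 and 0.01 m)) and contact force between the fingers and basket_green below 0.1 N), for 0.2 s.
2. every tag present is on the post, all the way down, and let go (all of step 1 and horizontal distance between each of tag1_hole0, tag2_hole0, tag3_hole0, tag4_hole0 and post_foot below 0.009 m and z of tag1 in the frame of timer between 0.045 and 0.083 m and angle between each of tag1, tag2, tag3, tag4's own z axis and vertical below 0.2 rad and linear speed of each of tag1, tag2, tag3, tag4 below 0.03 m/s and contact force between the fingers and tag1 below 0.1 N and z of tag2 in the frame of timer between 0.045 and 0.083 m and contact force between the fingers and tag2 below 0.1 N and z of tag3 in the frame of timer between 0.045 and 0.083 m and contact force between the fingers and tag3 below 0.1 N and z of tag4 in the frame of timer between 0.045 and 0.083 m and contact force between the fingers and tag4 below 0.1 N), for 0.2 s.
3. the start button is pressed (5 mm or more) (value of joint start above 0.005 m), for 0.05 s.
At the end, for the whole second after the job is handed in: Baskets: bar on both bars of a bath hook (middle within 34 mm of the hook point, 1 to 10 mm above it), tilt under 0.12 rad. Tags present: flat on the post (hole within 9 mm of its axis, underside at most 33 mm above the timer), tilt under 0.2 rad. All let go, at rest; button up again (all of step 2 and value of joint start below 0.002 m); the robot touches nothing.
It fails at once if a basket is tipped by more than 0.4 rad (angle between any of basket_blue, basket_green's own z axis and vertical above 0.4 rad).
It fails at once if a basket is set down or dropped (underside below 35 mm, or its weight on the table or the timer) (height (world z) of any of basket_blue, basket_green below 0.035 m or contact force between any of basket_blue, basket_green and timer above 2 N or contact force between any of basket_blue, basket_green and table above 2 N).
It fails at once if a bystander (bottle, beaker, jar, weight, slide box) is moved more than 30 mm (distance of any of reagent, spray, beaker, jar, weight, slide_box from where it was at the start of the episode above 0.03 m).
Of tag1, tag2, tag3, tag4 only 2 to 4 are there at a start; the rules pass over those that are not, and their reading is None.
At some moment in a run one of tag1, tag2, tag3, tag4 may be knocked a few centimetres aside while the robot is not near it.
It also fails if it takes over 208 s, if anything falls off the work surface, if the arm or the gripper's body presses on something with over 40 N, if the wrist force passes 120 N, or if a joint passes its speed limit or range.

## Robot

A 7-joint arm with a two-finger parallel gripper is mounted at the origin on the work surface. World frame = base frame: x ahead of the robot, y to its left, z up, the work surface at z = 0. Lengths are in m, angles in rad, forces in N, time in s.
With the tool pointing down it reaches from about 0.4 to 0.85 m from the base axis. Payload 10.4 kg.
Tool frame: the origin (TCP) lies midway between the tips of the shut fingers; the grasp point (between the pads) lies 19 mm behind it; z points along the fingers, y is the line along which they close (so a half turn about z gives the same grasp; the last joint's range is limited). The gripper opens to 87 mm and grips with 3 to 60 N. Pads are 19 mm wide; open, the fingers measure 117 mm over their backs; the gripper's body (75 mm by 190 mm) begins 51 mm behind the grasp point.
Start: joints at [-1.344, 0.332, -0.065, 1.46, 0.022, 1.35, -0.088], TCP at [0.154, 0.606, 0.223] pointing down, gripper open.
Joint ranges: [-2.6, 2.6], [-0.5, 2.12], [-1.47, 1.34], [0.16, 2.42], [-1.27, 4.41], [0.06, 2.06], [-2.6, 2.6]. Speed limits (rad/s): [2.22, 2.22, 2.79, 2.79, 3.14, 3.14, 3.14].

## Interface

Orientations are given as a unit quaternion [x, y, z, w].
In Python, from bench import r gives the robot as it stands.
- The arm moves only by the tool arm_command, never from a script. Its arguments are lists of equal length, an entry for each row: "xyz": the shift along the world's x, y, z in m, a list of three; "rot": the turn, a rotation vector about the world's x, y, z in rad, a list of three. In form: {"xyz": [[tx, ty, tz], ...], "rot": [[ax, ay, az], ...]}. A call has 1 to 20 rows; each row is the pose to reach, as a shift and turn from the pose commanded when the call began; what a row does not reach only later rows make up. A row lasts 1/12 s, in which the tool goes at most 41.7 mm and 7.16 degrees, less where a joint would pass 70% of its speed; a pose out of reach is approached as far as the arm can. A call with a gripper value outside its range is refused whole. "grip" is the opening, from 0 (shut) to 1 (fully open), set as the call begins (left out, the last holds). The fingers move at their own pace and stop on an object; "squeeze" is the grip in N (left out, the last holds). Time passes only in rows, so rows that repeat a pose let the fingers close. It gives the time, the measured TCP pose, the force, the opening and the grip force at its end, in the units of the state.
- r.read_state(): the state, without advancing time (a new reading comes with each control period).
- r.camera(name): name is "scene" or "top" or "wrist"; returns the picture (420x560x3 uint8, red, green, blue); there is no depth.
- r.camera_model(name): a dict with "fx", "fy", "cx", "cy" (pixels), "T" (4x4, takes a point from camera to world coordinates). Camera axes: x right, y up, looking along -z (the intrinsics and any distortion apply to the point x, -y, -z); pixel columns grow to the right and rows downward; lengths in m; the calibration is good to about 2 mm. A picture is of the moment at which its call begins: read the wrist's pose just before it. camera_model takes no time and is no camera call; for the wrist camera it gives the pose at the moment of the call.
- r.close_job(): hands the job in; it is judged then, once.
Trained networks look in the newest picture that a camera, given by its name, has taken for a name from the list of things; names that differ only in an ending like _2 or _b are one class to them, and where a whole thing is asked for, a point or a joint stands for the part that bears it (a point fixed in the world has none). Each returns a list of dicts, best first, with "conf" (0 to 1); they miss things now and then, are a little off and sometimes report something else, mostly with a low value. They report only what shows in the picture. A call takes as long as a camera call.
- r.look_for(label, camera): "at" ([x, y, z] in m, in the coordinates of the camera as it stood for that picture, good to about 4 mm: the middle of the surface that is visible of it).
- r.spot_point(label, camera): "at" ([x, y, z] in m, in the coordinates of the camera as it stood for that picture, good to about 4 mm: a listed point, or the origin of a listed thing).
The state is a dict: "time": time; "joint_positions": joint angles; "joint_vel": joint speeds; "joint_torque": joint torques, N m; "ee_pos": TCP position; "eef_rot": TCP orientation; "ft_force": force on the tool from outside, world axes, zero at the start; "torque": the same for the moment, N m; "width": finger opening in m; "grip_force": force on a finger pad.
Only numpy, scipy, OpenCV 4.12 (cv2) and the standard library are available. Lean on these libraries where they do the work, as an engineer would, in place of code of your own. Each camera call takes 0.05 s, during which the arm holds its last target. There are 200 camera calls.

## Working session

There is one attempt and no reset: what is moved stays moved. The work goes in short steps, Python scripts to look and compute and a tool call to move; the robot and the scene stay as the last step left them, time stands still between calls to the robot, and variables do not carry over. Pictures are saved under pics/ and viewed, at most 14 in all, crops included, and the job is handed in when it is done.

Besides the shell and the picture viewer there is one more tool, called as name(argument=value, ...) on one line, values as JSON. arm_command: Moves the arm, as the interface text tells. Its arguments: {"type":"object","properties":{"xyz":{"type":"array"},"rot":{"type":"array"},"grip":{"type":"number"},"squeeze":{"type":"number"}},"required":["xyz","rot"]}

```bash
mkdir -p pics
cat > h.py <<'E'
from bench import r
import numpy as np, cv2
def snap(c,n):
    m=r.camera_model(c); p=r.camera(c); cv2.imwrite(f'pics/{n}.png',p[:,:,::-1]); return m,p
def W(m,at): return (np.array(m['T'])@np.r_[at,1])[:3]
def find(c,m,labels,f='spot_point',k=2):
    for l in labels:
        for d in getattr(r,f)(l,c)[:k]:
            print(c,l,round(d['conf'],2),W(m,d['at']).round(3))
def px(m,p):
    q=np.linalg.inv(np.array(m['T']))@np.r_[p,1]
    return (m['cx']+m['fx']*q[0]/-q[2], m['cy']+m['fy']*(-q[1])/-q[2])
E
python3 - <<'E'
from h import *
for c in ('scene','top'):
    m,p=snap(c,c+'0')
    print({k:(np.array(v).round(3).tolist()) for k,v in m.items()})
    find(c,m,['basket_blue_bar','basket_green_bar','bath_hook_a','drip_stand','bath','post_foot','start_top','tag1_hole0','tag2_hole0','tag3_hole0','tag4_hole0','tag1','tag2','tag3','tag4'])
print(r.read_state())
E
```

```text
{'fx': 436.289, 'fy': 436.289, 'cx': 285.239, 'cy': 207.382, 'T': [[0.8, -0.41, 0.437, 1.035], [0.599, 0.525, -0.604, -0.594], [0.018, 0.745, 0.666, 0.858], [0.0, 0.0, 0.0, 1.0]]}
scene basket_blue_bar 0.89 [0.535 0.426 0.243]
scene basket_green_bar 0.9 [0.541 0.264 0.239]
scene bath_hook_a 0.56 [ 0.537 -0.227  0.23 ]
scene bath_hook_a 0.56 [ 0.529 -0.399  0.236]
scene drip_stand 0.66 [0.524 0.346 0.002]
scene drip_stand 0.34 [ 0.573 -0.064  0.008]
scene bath 0.72 [ 0.533 -0.315 -0.001]
scene bath 0.54 [0.686 0.044 0.069]
scene post_foot 0.81 [ 0.674 -0.068  0.05 ]
scene start_top 0.66 [0.687 0.042 0.067]
scene start_top 0.57 [ 0.681 -0.013 -0.005]
scene tag1_hole0 0.74 [ 0.574 -0.063  0.009]
scene tag2_hole0 0.25 [ 0.549 -0.054  0.002]
scene tag3_hole0 0.79 [0.569 0.053 0.01 ]
scene tag4_hole0 0.49 [0.477 0.043 0.008]
scene tag1 0.79 [ 0.548  0.05  -0.003]
scene tag1 0.7 [0.456 0.054 0.002]
scene tag2 0.79 [ 0.548  0.05  -0.003]
scene tag2 0.7 [0.456 0.054 0.002]
scene tag3 0.79 [ 0.548  0.05  -0.003]
scene tag3 0.7 [0.456 0.054 0.002]
scene tag4 0.79 [ 0.548  0.05  -0.003]
scene ta
[... 1176 characters left out ...]
208,  0.33222776, -0.0646983 ,  1.46011081,  0.02159992,
        1.3499182 , -0.08848257]), 'joint_vel': array([ 7.17714148e-05,  3.37851831e-04,  9.58761818e-04, -8.68870849e-04,
        1.49579343e-03, -6.75191176e-04, -1.49645689e-03]), 'joint_torque': array([-2.97609131e-04, -6.23043251e+01,  2.44088774e-02, -3.90129054e+01,
       -6.11253781e-02,  3.14927346e-02,  3.68352900e-06]), 'ee_pos': array([0.15447712, 0.60561832, 0.22255301]), 'eef_rot': array([ 1.24553172e-01,  9.92212934e-01,  1.57370554e-05, -5.90810504e-06]), 'ft_force': array([ 0.2273373 , -0.45017278, -0.02901101]), 'torque': array([ 0.00355587, -0.03171021,  0.01876166]), 'grip_force': 0.0, 'width': 0.08708239207838889}
```

View pics/scene0.png

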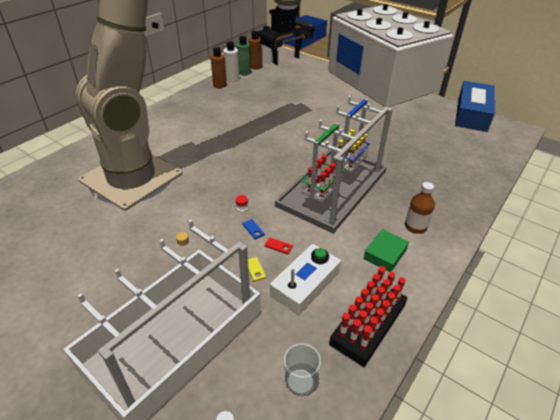

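View pics/top0.png

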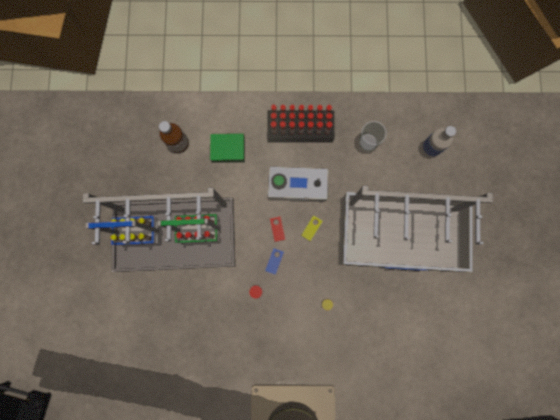

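The scene shows three tags: yellow, red and blue. The drip stand is on the left with blue far and green near, and the empty bath is on the right. In the top view the tags sit at about (312,228), (277,229) and (275,261), and the timer is at (298,183). I'll move above the green bar first.

arm_command(xyz=[[0, 0, 0.04], [0, 0, 0.08], [0.03, -0.02, 0.11], [0.389, -0.339, 0.11], [0.389, -0.339, 0.11], [0.389, -0.339, 0.11], [0.389, -0.339, 0.11], [0.389, -0.339, 0.11], [0.389, -0.339, 0.11], [0.389, -0.339, 0.11], [0.389, -0.339, 0.11], [0.389, -0.339, 0.11], [0.389, -0.339, 0.11], [0.389, -0.339, 0.11], [0.389, -0.339, 0.11], [0.389, -0.339, 0.11], [0.389, -0.339, 0.11], [0.389, -0.339, 0.11], [0.389, -0.339, 0.11], [0.389, -0.339, 0.11]], rot=[[0, 0, 0], [0, 0, 0], [0, 0, 0], [0, 0, -0.12], [0, 0, -0.24], [0, 0, -0.36], [0, 0, -0.48], [0, 0, -0.6], [0, 0, -0.72], [0, 0, -0.84], [0, 0, -0.96], [0, 0, -1.08], [0, 0, -1.2], [0, 0, -1.284], [0, 0, -1.284], [0, 0, -1.284], [0, 0, -1.284], [0, 0, -1.284], [0, 0, -1.284], [0, 0, -1.284]], grip=1, squeeze=50)

```text
time: 3.27
ee_pos: [0.5426, 0.268, 0.3327]
eef_rot: [0.693, 0.721, 0.0, -0.0]
ft_force: [0.2, 0.1, 0.2]
width: 0.087
grip_force: 0.0
```

```bash
cat >> h.py <<'E'
def st():
    s=r.read_state(); q=s['eef_rot']; a=np.degrees(2*np.arctan2(q[1],q[0]))-90
    print('t',round(s['time'],2),'tcp',s['ee_pos'].round(4),'yaw',round((a+180)%360-180,2),'q',q.round(3),'w',round(s['width'],4),'gf',round(s['grip_force'],1),'ft',s['ft_force'].round(1))
E
python3 - <<'E'
from h import *
st()
m,p=snap('wrist','w1'); print(np.array(m['T']).round(3).tolist(),m['fx'])
find('wrist',m,['basket_blue_bar','basket_green_bar'])
E
```

```text
t 3.27 tcp [0.5426 0.268  0.3327] yaw 2.26 q [ 0.693  0.721  0.    -0.   ] w 0.087 gf 0.0 ft [0.2 0.1 0.2]
[[0.999, -0.037, -0.011, 0.541], [0.039, 0.954, 0.298, 0.349], [-0.0, -0.299, 0.954, 0.495], [0.0, 0.0, 0.0, 1.0]] 350.8761368995227
```

View pics/w1.png

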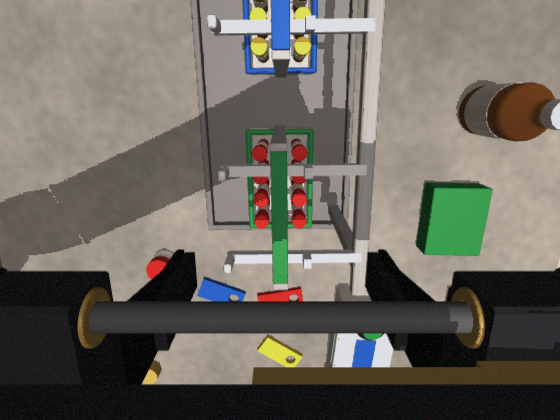

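The bar runs straight down the wrist image at about column 280, midway between the fingers at about 190 and 370. Its ends are near rows 140 and 285.

```bash
cat >> h.py <<'E'
def at_z(m,u,v,z):
    d=np.array(m['T'])[:3,:3]@np.array([(u-m['cx'])/m['fx'],-(v-m['cy'])/m['fy'],-1]); o=np.array(m['T'])[:3,3]
    return o+d*(z-o[2])/d[2]
E
python3 - <<'E'
from h import *
m=r.camera_model('wrist')
p=cv2.imread('pics/w1.png').astype(int); b,g,rr=p[...,0],p[...,1],p[...,2]
mk=(g>1.5*rr)&(g>1.5*b)&(g>50)
for v in (190,210,230,270,280):
    c=[u for u in range(262,300) if mk[v,u]]; print(v,c[0] if c else 0,c[-1] if c else 0)
    if c: print(at_z(m,c[0],v,.247).round(4),at_z(m,c[-1]+1,v,.247).round(4))
for v in (138,288): print(at_z(m,280,v,.247).round(4))
E
```

```text
190 271 286
[0.5364 0.286  0.247 ] [0.548  0.2865 0.247 ]
210 272 286
[0.5376 0.2708 0.247 ] [0.5487 0.2712 0.247 ]
230 272 286
[0.5381 0.255  0.247 ] [0.5493 0.2555 0.247 ]
270 273 287
[0.5399 0.2217 0.247 ] [0.5516 0.2222 0.247 ]
280 273 287
[0.5401 0.213  0.247 ] [0.552  0.2135 0.247 ]
[0.5415 0.3234 0.247 ]
[0.5459 0.2061 0.247 ]
```

arm_command(xyz=[[0.001, -0.003, -0.03], [0.001, -0.003, -0.06], [0.001, -0.003, -0.085], [0.001, -0.003, -0.1], [0.001, -0.003, -0.111], [0.001, -0.003, -0.111], [0.001, -0.003, -0.111]], rot=[[0, 0, 0.01], [0, 0, 0.01], [0, 0, 0.01], [0, 0, 0.01], [0, 0, 0.01], [0, 0, 0.01], [0, 0, 0.01]])

```text
time: 4.0
ee_pos: [0.5445, 0.2638, 0.222]
eef_rot: [0.69, 0.724, 0.0, 0.0]
ft_force: [1.1, -0.3, 0.4]
width: 0.0871
grip_force: 0.0
```

arm_command(xyz=[[0, 0, 0], [0, 0, 0], [0, 0, 0], [0, 0, 0], [0, 0, 0], [0, 0, 0], [0, 0, 0], [0, 0, 0]], rot=[[0, 0, 0], [0, 0, 0], [0, 0, 0], [0, 0, 0], [0, 0, 0], [0, 0, 0], [0, 0, 0], [0, 0, 0]], grip=0, squeeze=55)

```text
time: 4.67
ee_pos: [0.5445, 0.2636, 0.2216]
eef_rot: [0.69, 0.724, 0.0, 0.0]
ft_force: [-0.6, 0.1, -0.1]
width: 0.0417
grip_force: 0.0
```

arm_command(xyz=[[0, 0, 0], [0, 0, 0], [0, 0, 0], [0, 0, 0], [0, 0, 0], [0, 0, 0], [0, 0, 0], [0, 0, 0]], rot=[[0, 0, 0], [0, 0, 0], [0, 0, 0], [0, 0, 0], [0, 0, 0], [0, 0, 0], [0, 0, 0], [0, 0, 0]])

```text
time: 5.33
ee_pos: [0.5442, 0.2637, 0.2216]
eef_rot: [0.69, 0.724, -0.0, -0.0]
ft_force: [-2.6, 0.8, 1.6]
width: 0.0114
grip_force: 55.0
```

arm_command(xyz=[[0, 0, 0.004], [0, 0, 0.012], [0, 0, 0.022], [0, 0, 0.034], [0, 0, 0.044], [0, 0, 0.05], [-0.005, 0, 0.052], [-0.015, -0.001, 0.052], [-0.03, -0.001, 0.052], [-0.048, -0.002, 0.052], [-0.066, -0.003, 0.052], [-0.084, -0.004, 0.052], [-0.1, -0.005, 0.052], [-0.112, -0.005, 0.052], [-0.118, -0.005, 0.052], [-0.12, -0.005, 0.052], [-0.12, -0.005, 0.052]], rot=[[0, 0, 0], [0, 0, 0], [0, 0, 0], [0, 0, 0], [0, 0, 0], [0, 0, 0], [0, 0, 0], [0, 0, 0], [0, 0, 0], [0, 0, 0], [0, 0, 0], [0, 0, 0], [0, 0, 0], [0, 0, 0], [0, 0, 0], [0, 0, 0], [0, 0, 0]])

```text
time: 6.75
ee_pos: [0.4245, 0.2587, 0.2737]
eef_rot: [0.69, 0.724, 0.0, 0.0]
ft_force: [1.7, -0.1, -2.5]
width: 0.011
grip_force: 55.0
```

Run:
```python
from h import *
st()
m,p=snap('scene','s1'); cv2.imwrite('pics/s1c.png',cv2.resize(p[60:300,60:460,::-1],None,fx=2,fy=2)); find('scene',m,['basket_green_bar','bath_hook_a','basket_green'],k=3)
```

```text
t 6.75 tcp [0.4245 0.2587 0.2737] yaw 2.71 q [0.69  0.724 0.    0.   ] w 0.011 gf 55.0 ft [ 1.7 -0.1 -2.5]
scene basket_green_bar 0.62 [0.428 0.259 0.292]
scene bath_hook_a 0.9 [ 0.536 -0.226  0.237]
scene bath_hook_a 0.86 [ 0.529 -0.4    0.236]
scene bath_hook_a 0.67 [0.42  0.256 0.113]
scene basket_green 0.62 [0.425 0.259 0.114]
scene basket_green 0.57 [0.534 0.431 0.241]
scene basket_green 0.41 [0.529 0.347 0.004]
```

View pics/s1c.png

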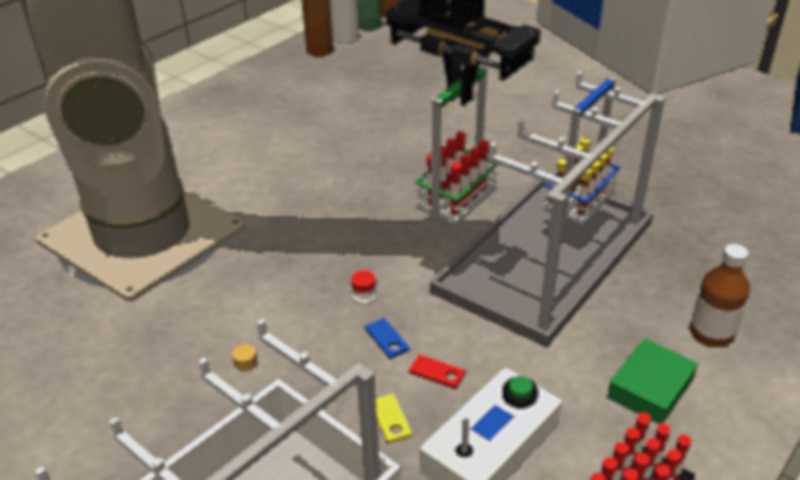

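The green basket hangs straight from the gripper and is clear of the hooks, at about (455,180) in the crop. Carrying it to the front of bath hook b.

arm_command(xyz=[[0, -0.004, 0], [0, -0.014, 0], [0, -0.03, 0], [0, -0.05, 0], [0, -0.074, 0], [0, -0.1, 0], [0, -0.128, 0], [0, -0.156, 0], [0, -0.184, 0], [0, -0.212, 0], [0, -0.24, 0], [0, -0.268, 0], [0, -0.296, 0], [0, -0.324, 0], [0, -0.352, 0], [-0.002, -0.38, 0], [-0.003, -0.408, 0], [-0.004, -0.436, 0], [-0.005, -0.464, 0], [-0.006, -0.492, 0]], rot=[[0, 0, 0], [0, 0, 0], [0, 0, 0], [0, 0, 0], [0, 0, -0.01], [0, 0, -0.02], [0, 0, -0.03], [0, 0, -0.04], [0, 0, -0.05], [0, 0, -0.06], [0, 0, -0.07], [0, 0, -0.08], [0, 0, -0.09], [0, 0, -0.1], [0, 0, -0.102], [0, 0, -0.102], [0, 0, -0.102], [0, 0, -0.102], [0, 0, -0.102], [0, 0, -0.102]])

```text
time: 8.62
ee_pos: [0.4168, -0.2361, 0.2736]
eef_rot: [0.727, 0.687, 0.001, -0.0]
ft_force: [1.3, 0.5, -3.8]
width: 0.0116
grip_force: 55.0
```

arm_command(xyz=[[-0.001, -0.028, 0], [-0.002, -0.054, 0], [-0.003, -0.08, 0], [-0.004, -0.104, 0], [-0.004, -0.124, 0], [-0.004, -0.14, 0], [-0.004, -0.152, 0], [-0.004, -0.158, 0], [-0.004, -0.16, 0], [-0.004, -0.16, 0], [-0.004, -0.16, 0], [-0.004, -0.16, 0]], rot=[[0, 0, 0], [0, 0, 0], [0, 0, 0], [0, 0, 0], [0, 0, 0], [0, 0, 0], [0, 0, 0], [0, 0, 0], [0, 0, 0], [0, 0, 0], [0, 0, 0], [0, 0, 0]])

```text
time: 9.62
ee_pos: [0.4147, -0.3926, 0.2737]
eef_rot: [0.726, 0.688, 0.001, -0.0]
ft_force: [0.3, 0.2, -2.9]
width: 0.0112
grip_force: 55.0
```

Run:
```python
from h import *
st()
m,p=snap('wrist','w2'); find('wrist',m,['bath_hook_a','basket_green_bar'],k=3)
m,p=snap('top','t2'); find('top',m,['bath_hook_a','basket_green_bar'],k=3)
```

```text
t 9.62 tcp [ 0.4147 -0.3926  0.2737] yaw -3.09 q [ 0.726  0.688  0.001 -0.   ] w 0.0112 gf 55.0 ft [ 0.3  0.2 -2.9]
wrist bath_hook_a 0.9 [ 0.532 -0.401  0.232]
wrist basket_green_bar 0.8 [ 0.415 -0.391  0.291]
top bath_hook_a 0.91 [ 0.535 -0.233  0.238]
top bath_hook_a 0.8 [ 0.528 -0.401  0.231]
top basket_green_bar 0.75 [ 0.417 -0.391  0.291]
```

View pics/w2.png

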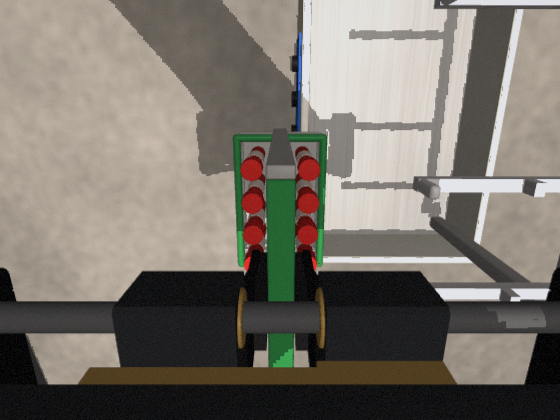

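The green bar and basket are aligned. The hook arms lie ahead on the right, around (430,188), and hook b measures (0.530,-0.400).

arm_command(xyz=[[0.004, 0, 0], [0.014, -0.001, 0], [0.03, -0.002, 0], [0.048, -0.003, 0], [0.066, -0.004, 0], [0.084, -0.005, 0], [0.1, -0.006, 0], [0.11, -0.007, 0], [0.115, -0.007, 0], [0.115, -0.007, 0], [0.115, -0.007, -0.008], [0.115, -0.007, -0.018], [0.115, -0.007, -0.028], [0.115, -0.007, -0.038], [0.115, -0.007, -0.045], [0.115, -0.007, -0.049], [0.115, -0.007, -0.051], [0.115, -0.007, -0.051], [0.115, -0.007, -0.051]], rot=[[0, 0, 0], [0, 0, 0], [0, 0, 0], [0, 0, 0], [0, 0, 0], [0, 0, 0], [0, 0, 0], [0, 0, 0], [0, 0, 0], [0, 0, 0], [0, 0, 0], [0, 0, 0], [0, 0, 0], [0, 0, 0], [0, 0, 0], [0, 0, 0], [0, 0, 0], [0, 0, 0], [0, 0, 0]])

```text
time: 11.5
ee_pos: [0.5296, -0.4005, 0.2229]
eef_rot: [0.726, 0.687, 0.0, 0.0]
ft_force: [0.3, 0.5, -3.4]
width: 0.0116
grip_force: 55.0
```

Run:
```python
from h import *
st()
m,p=snap('scene','s3'); cv2.imwrite('pics/s3c.png',cv2.resize(p[200:420,40:320,::-1],None,fx=2.6,fy=2.6)); find('scene',m,['basket_green_bar'],k=1)
```

```text
t 11.5 tcp [ 0.5296 -0.4005  0.2229] yaw -3.15 q [0.726 0.687 0.    0.   ] w 0.0116 gf 55.0 ft [ 0.3  0.5 -3.4]
scene basket_green_bar 0.86 [ 0.529 -0.403  0.241]
```

View pics/s3c.png

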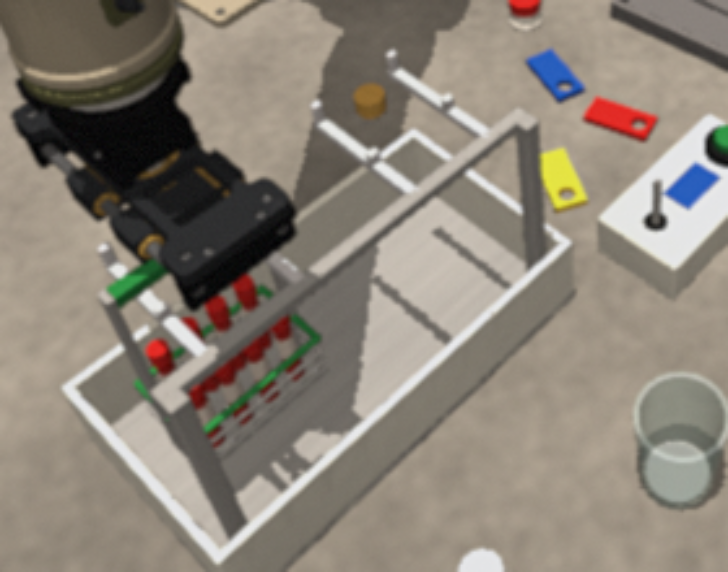

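The basket sits between the arms of hook b. I'll lower it a hair and release.

arm_command(xyz=[[0, 0, -0.001], [0, 0, -0.0015], [0, 0, -0.0015]], rot=[[0, 0, 0], [0, 0, 0], [0, 0, 0]])

```text
time: 11.85
ee_pos: [0.5296, -0.4006, 0.2217]
eef_rot: [0.726, 0.687, 0.0, 0.0]
ft_force: [0.1, 0.8, 1.5]
width: 0.0114
grip_force: 55.0
```

arm_command(xyz=[[0, 0, 0], [0, 0, 0], [0, 0, 0], [0, 0, 0], [0, 0, 0], [0, 0, 0], [0, 0, 0], [0, 0, 0], [0, 0, 0.015], [0, 0, 0.04], [0, 0, 0.08], [0, 0, 0.11], [0, 0, 0.11]], rot=[[0, 0, 0], [0, 0, 0], [0, 0, 0], [0, 0, 0], [0, 0, 0], [0, 0, 0], [0, 0, 0], [0, 0, 0], [0, 0, 0], [0, 0, 0], [0, 0, 0], [0, 0, 0], [0, 0, 0]], grip=0.9)

```text
time: 12.93
ee_pos: [0.53, -0.402, 0.3377]
eef_rot: [0.726, 0.687, 0.001, 0.004]
ft_force: [0.0, -0.9, 0.3]
width: 0.0776
grip_force: 0.0
```

Run:
```python
from h import *
st()
for c in('scene','top'):
    m,p=snap(c,'x4'+c); find(c,m,['basket_green_bar','basket_green','basket_blue_bar','bath_hook_a'],k=2)
```

```text
t 12.93 tcp [ 0.53   -0.402   0.3377] yaw -3.16 q [0.726 0.687 0.001 0.004] w 0.0776 gf 0.0 ft [ 0.  -0.9  0.3]
scene basket_green_bar 0.81 [ 0.531 -0.4    0.239]
scene basket_green_bar 0.66 [ 0.535 -0.226  0.233]
scene basket_green 0.81 [ 0.528 -0.401  0.062]
scene basket_green 0.32 [ 0.574 -0.065  0.008]
scene basket_blue_bar 0.97 [0.532 0.425 0.239]
scene bath_hook_a 0.86 [ 0.535 -0.227  0.232]
scene bath_hook_a 0.67 [ 0.529 -0.399  0.235]
top basket_green_bar 0.57 [ 0.533 -0.399  0.241]
top basket_green 0.93 [ 0.53  -0.4    0.063]
top basket_blue_bar 0.6 [0.537 0.435 0.239]
top bath_hook_a 0.83 [ 0.526 -0.399  0.231]
top bath_hook_a 0.74 [ 0.537 -0.232  0.238]
```

arm_command(xyz=[[0.006, 0.835, 0], [0.006, 0.835, 0], [0.006, 0.835, 0], [0.006, 0.835, 0], [0.006, 0.835, 0], [0.006, 0.835, 0], [0.006, 0.835, 0], [0.006, 0.835, 0], [0.006, 0.835, 0], [0.006, 0.835, 0], [0.006, 0.835, 0], [0.006, 0.835, 0], [0.006, 0.835, 0], [0.006, 0.835, 0], [0.006, 0.835, 0], [0.006, 0.835, 0], [0.006, 0.835, 0], [0.006, 0.835, 0], [0.006, 0.835, 0], [0.006, 0.835, 0]], rot=[[0, 0, 0.104], [0, 0, 0.104], [0, 0, 0.104], [0, 0, 0.104], [0, 0, 0.104], [0, 0, 0.104], [0, 0, 0.104], [0, 0, 0.104], [0, 0, 0.104], [0, 0, 0.104], [0, 0, 0.104], [0, 0, 0.104], [0, 0, 0.104], [0, 0, 0.104], [0, 0, 0.104], [0, 0, 0.104], [0, 0, 0.104], [0, 0, 0.104], [0, 0, 0.104], [0, 0, 0.104]], grip=1)

```text
time: 15.1
ee_pos: [0.5349, 0.4351, 0.3307]
eef_rot: [0.689, 0.724, -0.0, -0.0]
ft_force: [0.7, 0.3, 0.2]
width: 0.0871
grip_force: 0.0
```

Run:
```python
from h import *
st()
```

```text
t 15.1 tcp [0.5349 0.4351 0.3307] yaw 2.84 q [ 0.689  0.724 -0.    -0.   ] w 0.0871 gf 0.0 ft [0.7 0.3 0.2]
```

Already there. Measuring the bar before going down.

Run:
```python
from h import *
m,p=snap('wrist','w5'); find('wrist',m,['basket_blue_bar'],k=1)
q=p.astype(int); b,g,rr=q[...,2],q[...,1],q[...,0]
mk=(b>1.5*rr)&(b>1.3*g)&(b>60)
for v in (190,210,230,270,285):
    c=[u for u in range(255,305) if mk[v,u]]
    if c: print(v,c[0],c[-1],at_z(m,(c[0]+c[-1]+1)/2,v,.247).round(4))
```

```text
wrist basket_blue_bar 0.64 [0.537 0.433 0.061]
190 273 289 [0.5356 0.4545 0.247 ]
210 274 289 [0.5368 0.4395 0.247 ]
230 274 288 [0.5372 0.4238 0.247 ]
270 274 288 [0.5388 0.3908 0.247 ]
```

arm_command(xyz=[[0.002, -0.001, -0.03], [0.002, -0.001, -0.06], [0.002, -0.001, -0.085], [0.002, -0.001, -0.1], [0.002, -0.001, -0.109], [0.002, -0.001, -0.109], [0.002, -0.001, -0.109]], rot=[[0, 0, 0], [0, 0, 0], [0, 0, 0], [0, 0, 0], [0, 0, 0], [0, 0, 0], [0, 0, 0]])

```text
time: 15.78
ee_pos: [0.5376, 0.432, 0.2226]
eef_rot: [0.69, 0.724, 0.0, 0.0]
ft_force: [0.4, -0.9, 0.3]
width: 0.0872
grip_force: 0.0
```

arm_command(xyz=[[0, 0, 0], [0, 0, 0], [0, 0, 0], [0, 0, 0], [0, 0, 0], [0, 0, 0], [0, 0, 0], [0, 0, 0], [0, 0, 0], [0, 0, 0], [0, 0, 0], [0, 0, 0], [0, 0, 0], [0, 0, 0], [0, 0, 0], [0, 0, 0]], rot=[[0, 0, 0], [0, 0, 0], [0, 0, 0], [0, 0, 0], [0, 0, 0], [0, 0, 0], [0, 0, 0], [0, 0, 0], [0, 0, 0], [0, 0, 0], [0, 0, 0], [0, 0, 0], [0, 0, 0], [0, 0, 0], [0, 0, 0], [0, 0, 0]], grip=0)

```text
time: 17.12
ee_pos: [0.5372, 0.432, 0.2221]
eef_rot: [0.689, 0.724, -0.0, -0.0]
ft_force: [-3.3, -0.5, 1.5]
width: 0.0116
grip_force: 55.0
```

arm_command(xyz=[[0, 0, 0.004], [0, 0, 0.012], [0, 0, 0.022], [0, 0, 0.034], [0, 0, 0.044], [0, 0, 0.05], [-0.005, 0, 0.052], [-0.015, -0.001, 0.052], [-0.03, -0.001, 0.052], [-0.048, -0.002, 0.052], [-0.066, -0.003, 0.052], [-0.084, -0.004, 0.052], [-0.1, -0.005, 0.052], [-0.11, -0.006, 0.052], [-0.115, -0.006, 0.052], [-0.115, -0.006, 0.052], [-0.115, -0.006, 0.052]], rot=[[0, 0, 0], [0, 0, 0], [0, 0, 0], [0, 0, 0], [0, 0, 0], [0, 0, 0], [0, 0, 0], [0, 0, 0], [0, 0, 0], [0, 0, 0], [0, 0, 0], [0, 0, 0], [0, 0, 0], [0, 0, 0], [0, 0, 0], [0, 0, 0], [0, 0, 0]])

```text
time: 18.53
ee_pos: [0.4229, 0.4259, 0.2742]
eef_rot: [0.69, 0.724, 0.0, 0.0]
ft_force: [0.6, -0.8, -4.2]
width: 0.0111
grip_force: 55.0
```

arm_command(xyz=[[0, -0.004, 0], [0, -0.014, 0], [0, -0.03, 0], [0, -0.05, 0], [0, -0.074, 0], [0, -0.1, 0], [0, -0.128, 0], [0, -0.156, 0], [0, -0.184, 0], [0, -0.212, 0], [0, -0.24, 0], [0, -0.268, 0], [0, -0.296, 0], [0, -0.324, 0], [0, -0.352, 0], [0, -0.38, 0], [0, -0.408, 0], [0, -0.436, 0], [0, -0.464, 0], [0, -0.492, 0]], rot=[[0, 0, 0], [0, 0, 0], [0, 0, 0], [0, 0, 0], [0, 0, -0.01], [0, 0, -0.02], [0, 0, -0.03], [0, 0, -0.04], [0, 0, -0.05], [0, 0, -0.06], [0, 0, -0.07], [0, 0, -0.08], [0, 0, -0.09], [0, 0, -0.1], [0, 0, -0.104], [0, 0, -0.104], [0, 0, -0.104], [0, 0, -0.104], [0, 0, -0.104], [0, 0, -0.104]])

```text
time: 20.2
ee_pos: [0.4219, -0.0689, 0.2735]
eef_rot: [0.727, 0.687, 0.0, -0.001]
ft_force: [0.7, 0.9, -4.6]
width: 0.0113
grip_force: 55.0
```

arm_command(xyz=[[0, -0.028, 0], [0, -0.054, 0], [0, -0.08, 0], [0, -0.104, 0], [0, -0.124, 0], [0, -0.14, 0], [0, -0.152, 0], [0, -0.158, 0], [0, -0.158, 0], [0, -0.158, 0], [0, -0.158, 0], [0, -0.158, 0]], rot=[[0, 0, 0], [0, 0, 0], [0, 0, 0], [0, 0, 0], [0, 0, 0], [0, 0, 0], [0, 0, 0], [0, 0, 0], [0, 0, 0], [0, 0, 0], [0, 0, 0], [0, 0, 0]])

```text
time: 21.2
ee_pos: [0.4225, -0.2233, 0.274]
eef_rot: [0.726, 0.688, -0.0, -0.0]
ft_force: [0.0, -0.8, -3.8]
width: 0.0113
grip_force: 55.0
```

Run:
```python
from h import *
st()
for c in ('wrist','top'):
    m,p=snap(c,c+'6'); find(c,m,['bath_hook_a','basket_blue_bar','basket_blue'],k=2)
```

```text
t 21.2 tcp [ 0.4225 -0.2233  0.274 ] yaw -3.09 q [ 0.726  0.688 -0.    -0.   ] w 0.0113 gf 55.0 ft [ 0.  -0.8 -3.8]
wrist bath_hook_a 0.8 [ 0.543 -0.233  0.231]
wrist basket_blue_bar 0.7 [ 0.421 -0.221  0.293]
wrist basket_blue_bar 0.17 [ 0.677 -0.067  0.047]
top bath_hook_a 0.91 [ 0.527 -0.4    0.233]
top bath_hook_a 0.69 [ 0.537 -0.233  0.237]
top basket_blue_bar 0.69 [ 0.534 -0.398  0.242]
top basket_blue_bar 0.64 [ 0.422 -0.22   0.291]
top basket_blue 0.67 [ 0.426 -0.221  0.111]
```

arm_command(xyz=[[0.004, 0, 0], [0.014, -0.003, 0], [0.03, -0.005, 0], [0.048, -0.007, 0], [0.066, -0.009, 0], [0.084, -0.01, 0], [0.1, -0.01, 0], [0.11, -0.01, 0], [0.116, -0.01, 0], [0.116, -0.01, 0], [0.116, -0.01, -0.008], [0.116, -0.01, -0.018], [0.116, -0.01, -0.028], [0.116, -0.01, -0.038], [0.116, -0.01, -0.045], [0.116, -0.01, -0.049], [0.116, -0.01, -0.051], [0.116, -0.01, -0.052], [0.116, -0.01, -0.052]], rot=[[0, 0, 0], [0, 0, 0], [0, 0, 0], [0, 0, 0], [0, 0, 0], [0, 0, 0], [0, 0, 0], [0, 0, 0], [0, 0, 0], [0, 0, 0], [0, 0, 0], [0, 0, 0], [0, 0, 0], [0, 0, 0], [0, 0, 0], [0, 0, 0], [0, 0, 0], [0, 0, 0], [0, 0, 0]])

```text
time: 23.18
ee_pos: [0.4704, -0.2045, 0.247]
eef_rot: [0.726, 0.687, 0.007, 0.017]
ft_force: [-0.2, -0.9, -4.3]
width: 0.0107
grip_force: 55.0
```

Run:
```python
from h import *
st()
m,p=snap('scene','s7'); cv2.imwrite('pics/s7c.png',cv2.resize(p[200:420,40:320,::-1],None,fx=2.6,fy=2.6)); find('scene',m,['basket_green_bar','basket_blue_bar'],k=1)
```

```text
t 23.18 tcp [ 0.4704 -0.2045  0.247 ] yaw -3.16 q [0.726 0.687 0.007 0.017] w 0.0107 gf 55.0 ft [-0.2 -0.9 -4.3]
scene basket_blue_bar 0.78 [ 0.47  -0.208  0.267]
```

View pics/s7c.png

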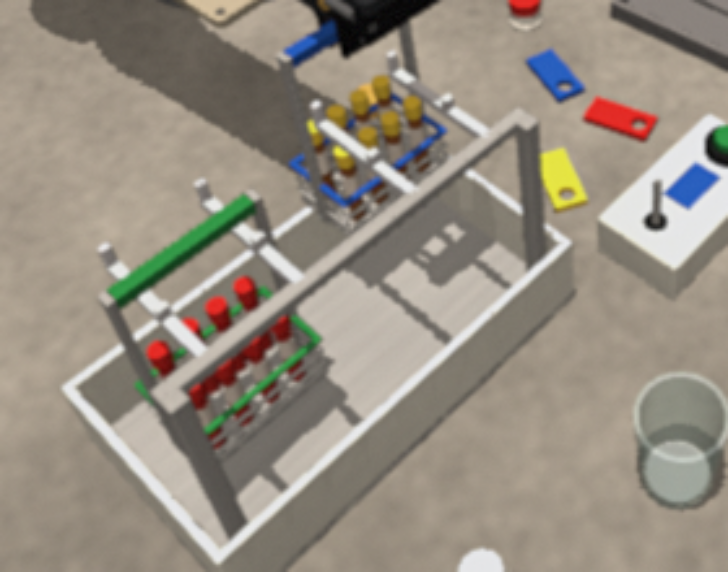

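The arm stalled short at x=0.47. There's no contact force, so this is kinematic. Green hangs correctly, and blue is held in front of hook a. Checking the joints.

Run:
```python
from h import *
s=r.read_state(); print(s['joint_positions'].round(3),s['joint_vel'].round(2),s['joint_torque'].round(1),s['torque'].round(2),s['time'])
```

```text
[-1.335 -0.499  1.338  1.793  0.504  1.452 -0.13 ] [-0.  0. -0. -0.  0.  0. -0.] [  0.1  24.5 -19.4 -36.9   0.   -0.2  -0. ] [-0.06  0.17 -0.  ] 23.3333
```

```bash
cat > kin.py <<'E'
import numpy as np, itertools
from scipy.spatial.transform import Rotation as R
Q=np.array([[-1.34362208,.33222776,-.0646983,1.46011081,.02159992,1.3499182,-.08848257],[-1.335,-.499,1.338,1.793,.504,1.452,-.13]])
P=np.array([[.15447712,.60561832,.22255301],[.4704,-.2045,.247]])
E=R.from_quat([[.124553172,.992212934,1.57e-5,-5.9e-6],[.726,.687,.007,.017]])
E
python3 - <<'E'
from h import *
from kin import *
s=r.read_state(); print(repr(s['joint_positions']),repr(s['ee_pos']),repr(s['eef_rot']))
res=[]
for sg in itertools.product([1,-1],repeat=7):
    D=[]
    for q in Q:
        X=R.identity()
        for i in range(7):
            X=X*R.from_rotvec((np.array([0,0,1]) if i%2==0 else np.array([0,1,0]))*sg[i]*q[i])
        D.append(X)
    A=[D[k].inv()*E[k] for k in range(2)]   # constant tool offset
    res.append(((A[0].inv()*A[1]).magnitude(),sg,A[0].as_matrix().round(2).tolist()))
res.sort(key=lambda t:t[0])
for t in res[:5]: print(t)
E
```

```text
array([-1.33521551, -0.49894443,  1.33847063,  1.79293044,  0.50357437,
        1.45171797, -0.12975497]) array([ 0.47061692, -0.2044749 ,  0.24740264]) array([0.72613749, 0.68729817, 0.00735719, 0.01707162])
(0.0005968545017585153, (-1, 1, -1, 1, -1, 1, -1), [[0.0, -1.0, 0.0], [1.0, 0.0, -0.0], [0.0, 0.0, 1.0]])
(0.0245175769656841, (1, -1, -1, -1, -1, -1, -1), [[0.44, 0.9, 0.0], [-0.9, 0.44, 0.0], [0.0, -0.0, 1.0]])
(0.07402464496827353, (-1, -1, -1, -1, -1, -1, -1), [[0.0, -1.0, -0.0], [1.0, 0.0, 0.0], [-0.0, -0.0, 1.0]])
(0.07410784808742753, (1, 1, -1, 1, -1, 1, -1), [[0.44, 0.9, 0.0], [-0.9, 0.44, -0.0], [-0.0, -0.0, 1.0]])
(0.08330232372715947, (-1, 1, -1, 1, -1, 1, 1), [[-0.18, -0.98, 0.0], [0.98, -0.18, -0.0], [0.0, 0.0, 1.0]])
```

```bash
cat >> kin.py <<'E'
Q[1]=[-1.33521551,-.49894443,1.33847063,1.79293044,.50357437,1.45171797,-.12975497]
P[1]=[.47061692,-.2044749,.24740264]
AX=[(0,0,-1) if i%2==0 else (0,1,0) for i in range(7)]
TOOL=R.from_matrix([[0,-1,0],[1,0,0],[0,0,1]])
def frames(q):
    X=R.identity(); F=[]
    for i in range(7):
        X=X*R.from_rotvec(np.array(AX[i])*q[i]); F.append(X)
    return F
E
python3 - <<'E'
from kin import *
z=np.array([0,0,1.]);x=np.array([1.,0,0])
rows=[];b=[]
for q,p in zip(Q,P):
    F=frames(q)
    M=np.stack([z]+[F[i].apply(v) for i in (2,4,6) for v in (z,)],1)
    rows.append(M); b.append(p)
    Mx=np.stack([F[0].apply(x),F[2].apply(x),F[4].apply(x)],1); rows[-1]=np.hstack([M,Mx])
A=np.vstack(rows); b=np.hstack(b)
for cols in ([0,1,2,3],[0,1,2,3,4],[0,1,2,3,5],[0,1,2,3,6]):
    s,_,rk,_=np.linalg.lstsq(A[:,cols],b,rcond=None); print(cols,s.round(4),rk,(A[:,cols]@s-b).round(4))
E
```

```text
[0, 1, 2, 3] [1.2232 0.4762 0.4798 1.3497] 4 [-0.0443  0.0078 -0.004  -0.001  -0.002   0.004 ]
[0, 1, 2, 3, 4] [6.6098 0.6077 0.2669 6.8906 0.1655] 5 [-0.0308  0.006   0.0127  0.0006  0.0009 -0.0127]
[0, 1, 2, 3, 5] [ 1.2897  0.4789  0.5079  1.4175 -0.0298] 5 [-0.0442  0.008   0.0007 -0.0006 -0.0013 -0.0007]
[0, 1, 2, 3, 6] [-46.0082   2.194    4.9252 -67.0461  22.3432] 5 [-0.0074  0.0017  0.01    0.0007  0.0013 -0.01  ]
```

arm_command(xyz=[[0, 0, 0.01], [0, 0, 0.02], [0, 0, 0.03], [0, 0, 0.04], [0, 0, 0.05], [0, 0, 0.05]], rot=[[0, 0, 0], [0, 0, 0], [0, 0, 0], [0, 0, 0], [0, 0, 0], [0, 0, 0]])

```text
time: 23.83
ee_pos: [0.4714, -0.2045, 0.2995]
eef_rot: [0.726, 0.687, 0.008, 0.018]
ft_force: [0.3, 1.0, -3.8]
width: 0.0112
grip_force: 55.0
```

```bash
cat >> h.py <<'E'
def rec():
    s=r.read_state(); open('states.txt','a').write(' '.join(map(str,[*s['joint_positions'],*s['ee_pos'],*s['eef_rot']]))+'\n'); st(); print('j',s['joint_positions'].round(3))
E
python3 -c "
from h import *
rec()"
```

```text
t 23.83 tcp [ 0.4714 -0.2045  0.2995] yaw -3.15 q [0.726 0.687 0.008 0.018] w 0.0112 gf 55.0 ft [ 0.3  1.  -3.8]
j [-1.312 -0.481  1.283  1.705  0.477  1.547 -0.113]
```

```bash
cat >> h.py <<'E'
from scipy.spatial.transform import Rotation as R
def level(yaw=None):
    q=r.read_state()['eef_rot']; c=R.from_quat(q)
    a=np.degrees(2*np.arctan2(q[1],q[0]))-90 if yaw is None else yaw
    h=np.radians(a+90)/2; t=R.from_quat([np.cos(h),np.sin(h),0,0])
    print('level rot',(t*c.inv()).as_rotvec().round(4))
E
python3 -c "
from h import *
level()"
```

```text
level rot [ 0.0151  0.0364 -0.    ]
```

arm_command(xyz=[[-0.006, 0.01, 0], [-0.015, 0.025, 0], [-0.03, 0.045, 0], [-0.04, 0.07, 0], [-0.05, 0.095, 0], [-0.05, 0.12, 0], [-0.05, 0.14, 0], [-0.05, 0.15, 0], [-0.05, 0.155, 0], [-0.05, 0.155, 0]], rot=[[0, 0.005, 0], [0.005, 0.015, 0], [0.01, 0.025, 0], [0.015, 0.036, 0], [0.015, 0.036, 0], [0.015, 0.036, 0], [0.015, 0.036, 0], [0.015, 0.036, 0], [0.015, 0.036, 0], [0.015, 0.036, 0]])

```text
time: 24.67
ee_pos: [0.4205, -0.0492, 0.2971]
eef_rot: [0.726, 0.688, -0.001, -0.001]
ft_force: [-0.7, -1.1, -4.2]
width: 0.0111
grip_force: 55.0
```

```bash
python3 -c "
from h import *
rec()"
```

```text
t 24.67 tcp [ 0.4205 -0.0492  0.2971] yaw -3.1 q [ 0.726  0.688 -0.001 -0.001] w 0.0111 gf 55.0 ft [-0.7 -1.1 -4.2]
j [-1.185 -0.432  0.917  1.863  0.339  1.555 -0.375]
```

arm_command(xyz=[[0.006, 0, 0.01], [0.02, 0, 0.02], [0.04, 0, 0.03], [0.06, 0, 0.04], [0.08, 0, 0.05], [0.1, 0, 0.06], [0.12, 0, 0.07], [0.14, 0, 0.08], [0.155, 0, 0.09], [0.165, 0, 0.1], [0.17, 0, 0.1], [0.17, 0, 0.1]], rot=[[0, 0, 0], [0, 0, 0], [0, 0, 0], [0, 0, 0], [0, 0, 0], [0, 0, 0], [0, 0, 0], [0, 0, 0], [0, 0, 0], [0, 0, 0], [0, 0, 0], [0, 0, 0]])

```text
time: 25.67
ee_pos: [0.5913, -0.0513, 0.397]
eef_rot: [0.727, 0.687, -0.002, 0.0]
ft_force: [0.6, 0.4, -4.1]
width: 0.0116
grip_force: 55.0
```

```bash
python3 -c "
from h import *
rec()"
python3 - <<'E'
from kin import *
D=np.loadtxt('states.txt'); qs=np.vstack([Q,D[:,:7]]); ps=np.vstack([P,D[:,7:10]])
ex=np.eye(3); names=[];cols=None
A=[]
for q in qs:
    F=frames(q); c=[ex[2]]
    for i in range(7):
        for v in ([0,1,2] if i in(2,4) else ([1] if i in (0,) else [0,1])): c.append(F[i].apply(ex[v])) if i<6 else None
    c.append(F[6].apply(ex[2])); A.append(np.stack(c,1))
A=np.vstack(A); b=ps.ravel()
s=np.linalg.solve(A.T@A+1e-7*np.eye(A.shape[1]),A.T@b); print(A.shape,s.round(3),abs(A@s-b).max())
E
```

```text
t 25.67 tcp [ 0.5913 -0.0513  0.397 ] yaw -3.28 q [ 0.727  0.687 -0.002  0.   ] w 0.0116 gf 55.0 ft [ 0.6  0.4 -4.1]
j [-0.819  0.405  1.204  1.265 -0.376  1.715  0.243]
(15, 15) [ 0.258 -0.011 -0.    -0.011  0.    -0.012  0.449 -0.    -0.012 -0.
 -0.     0.49   0.    -0.     0.352] 1.3791926821715705e-06
```

The FK fit came out clean: links 0.449 and 0.49, offsets 22 and 24 mm. Now I'll simulate the local IK to find a path that avoids the j2/j3 limits.

```bash
cat >> kin.py <<'E'
LO=np.array([-2.6,-.5,-1.47,.16,-1.27,.06,-2.6]);HI=np.array([2.6,2.12,1.34,2.42,4.41,2.06,2.6])
def fk(q):
    F=frames(q); y=np.array([0,1.,0]); z=np.array([0,0,1.])
    p=.258*z-.022*F[0].apply(y)+F[2].apply(.449*z-.024*y)+F[4].apply(.49*z)+F[6].apply(.352*z)
    return p,F[6]*TOOL
def jac(q):
    p,E0=fk(q); J=np.zeros((6,7))
    for i in range(7):
        d=q.copy(); d[i]+=1e-5; p2,E2=fk(d); J[:3,i]=(p2-p)/1e-5; J[3:,i]=(E2*E0.inv()).as_rotvec()/1e-5
    return J
def go(q,p1,yaw,step=.01,h0=None):
    p0,E0=fk(q); h=np.radians(yaw+90)/2; E1=R.from_quat([np.cos(h),np.sin(h),0,0]); dr=(E1*E0.inv()).as_rotvec()
    n=int(max(1,np.ceil(np.linalg.norm(p1-p0)/step)))
    for k in range(1,n+1):
        pt=p0+(p1-p0)*k/n; Et=R.from_rotvec(dr*k/n)*E0
        for _ in range(4):
            p,E=fk(q); e=np.r_[pt-p,(Et*E.inv()).as_rotvec()]
            J=jac(q); dq=J.T@np.linalg.solve(J@J.T+1e-5*np.eye(6),e)
            q=np.clip(q+dq,LO,HI)
    p,E=fk(q); return q,np.linalg.norm(p-p1),(E1*E.inv()).magnitude()
E
python3 - <<'E'
from kin import *
D=np.loadtxt('states.txt')
for d in D: print(fk(d[:7])[0]-d[7:10])
q,a,b=go(D[0,:7],D[1,7:10],-3.1); print('sim',q.round(3),'act',D[1,:7].round(3),a,b)
q,a,b=go(D[1,:7],D[2,7:10],-3.28); print('sim',q.round(3),'act',D[2,:7].round(3),a,b)
q=D[2,:7]
for p in ([.6,-.05,.45],[.6,-.23,.45],[.423,-.223,.45],[.423,-.223,.274],[.538,-.232,.274],[.538,-.232,.222]):
    q,a,b=go(q,np.array(p),-3.15); print(p,q.round(3),round(a,4),round(b,4))
E
```

```text
[ 0.00013813 -0.00034391 -0.00019539]
[ 0.00013565 -0.00036366 -0.00012423]
[ 0.000185   -0.00010987  0.00022632]
sim [-1.209 -0.453  0.924  1.865  0.357  1.562 -0.394] act [-1.185 -0.432  0.917  1.863  0.339  1.555 -0.375] 4.7415803216910125e-15 1.319485001705613e-15
sim [-0.821  0.402  1.207  1.269 -0.378  1.712  0.244] act [-0.819  0.405  1.204  1.265 -0.376  1.715  0.243] 1.3497916250703672e-14 5.0335637451392945e-15
[0.6, -0.05, 0.45] [-0.727  0.44   1.182  1.105 -0.421  1.836  0.247] 0.0 0.0
[0.6, -0.23, 0.45] [-0.297  0.54   1.12   0.968 -0.507  1.877  0.538] 0.0 0.0
[0.423, -0.223, 0.45] [-0.927 -0.201  1.137  1.429  0.187  1.794  0.188] 0.0 0.0
[0.423, -0.223, 0.274] [-0.917 -0.234  1.172  1.796  0.217  1.441  0.161] 0.0 0.0
[0.538, -0.232, 0.274] [-0.566  0.393  1.182  1.535 -0.365  1.458  0.575] 0.0 0.0
[0.538, -0.232, 0.222] [-0.551  0.426  1.154  1.616 -0.397  1.361  0.599] 0.0 0.0
```

The simulation reproduces the real joints, and a detour through (0.6,-0.23,0.45), over the hooks, frees the limits.

arm_command(xyz=[[0, 0, 0.01], [0.004, 0, 0.028], [0.009, 0, 0.045], [0.009, -0.006, 0.053], [0.009, -0.02, 0.055], [0.009, -0.04, 0.055], [0.009, -0.065, 0.055], [0.009, -0.09, 0.055], [0.009, -0.115, 0.055], [0.009, -0.14, 0.055], [0.009, -0.16, 0.055], [0.009, -0.173, 0.055], [0.009, -0.18, 0.055], [0.009, -0.18, 0.055], [0.009, -0.18, 0.055]], rot=[[0, 0, 0], [0, 0, 0], [0, 0, 0], [0, 0, 0], [0, 0, 0], [0, 0, 0], [0, 0, 0], [0, 0, 0], [0, 0, 0], [0, 0, 0], [0, 0, 0], [0, 0, 0], [0, 0, 0], [0, 0, 0], [0, 0, 0]])

```text
time: 26.92
ee_pos: [0.5991, -0.229, 0.4527]
eef_rot: [0.726, 0.687, -0.0, -0.001]
ft_force: [0.2, 1.3, -3.7]
width: 0.0112
grip_force: 55.0
```

arm_command(xyz=[[-0.006, 0, 0], [-0.018, 0, 0], [-0.036, 0.002, 0], [-0.058, 0.003, 0], [-0.082, 0.004, 0], [-0.108, 0.005, 0], [-0.132, 0.006, 0], [-0.154, 0.007, 0], [-0.17, 0.007, 0], [-0.177, 0.007, 0], [-0.177, 0.007, 0]], rot=[[0, 0, 0], [0, 0, 0], [0, 0, 0], [0, 0, 0], [0, 0, 0], [0, 0, 0], [0, 0, 0], [0, 0, 0], [0, 0, 0], [0, 0, 0], [0, 0, 0]])

```text
time: 27.83
ee_pos: [0.421, -0.2228, 0.4519]
eef_rot: [0.725, 0.688, 0.002, -0.002]
ft_force: [0.1, 0.4, -3.4]
width: 0.0111
grip_force: 55.0
```

arm_command(xyz=[[0, 0, -0.006], [0, 0, -0.018], [0, 0, -0.036], [0, 0, -0.058], [0, 0, -0.082], [0, 0, -0.106], [0, 0, -0.13], [0, 0, -0.152], [0, 0, -0.168], [0, 0, -0.176], [0, 0, -0.178], [0, 0, -0.178]], rot=[[0, 0, 0], [0, 0, 0], [0, 0, 0], [0, 0, 0], [0, 0, 0], [0, 0, 0], [0, 0, 0], [0, 0, 0], [0, 0, 0], [0, 0, 0], [0, 0, 0], [0, 0, 0]])

```text
time: 28.83
ee_pos: [0.4225, -0.2225, 0.274]
eef_rot: [0.726, 0.687, -0.001, -0.001]
ft_force: [0.3, -0.0, -3.1]
width: 0.0113
grip_force: 55.0
```

Run:
```python
from h import *
rec(); level(-3.15)
m,p=snap('wrist','w8'); find('wrist',m,['bath_hook_a','basket_blue_bar'],k=1)
```

```text
t 28.83 tcp [ 0.4225 -0.2225  0.274 ] yaw -3.16 q [ 0.726  0.687 -0.001 -0.001] w 0.0113 gf 55.0 ft [ 0.3 -0.  -3.1]
j [-0.889 -0.212  1.158  1.795  0.197  1.438  0.179]
level rot [ 0.0007 -0.0034  0.0002]
wrist bath_hook_a 0.87 [ 0.541 -0.233  0.232]
wrist basket_blue_bar 0.92 [ 0.42  -0.221  0.292]
```

Now the insertion, stopping above the arms first.

arm_command(xyz=[[0.004, 0, 0], [0.014, -0.003, 0], [0.03, -0.005, 0], [0.048, -0.007, 0], [0.066, -0.009, 0], [0.084, -0.01, 0], [0.1, -0.01, 0], [0.11, -0.01, 0], [0.116, -0.01, 0], [0.116, -0.01, 0], [0.116, -0.01, 0], [0.116, -0.01, 0]], rot=[[0, 0, 0], [0, 0, 0], [0, 0, 0], [0, 0, 0], [0, 0, 0], [0, 0, 0], [0, 0, 0], [0, 0, 0], [0, 0, 0], [0, 0, 0], [0, 0, 0], [0, 0, 0]])

```text
time: 29.98
ee_pos: [0.538, -0.2326, 0.2745]
eef_rot: [0.726, 0.687, -0.0, -0.001]
ft_force: [-0.5, 0.1, -3.8]
width: 0.0111
grip_force: 55.0
```

arm_command(xyz=[[0, 0, -0.008], [0, 0, -0.018], [0, 0, -0.028], [0, 0, -0.038], [0, 0, -0.045], [0, 0, -0.049], [0, 0, -0.051], [0, 0, -0.0525], [0, 0, -0.0525], [0, 0, -0.0525]], rot=[[0, 0, 0], [0, 0, 0], [0, 0, 0], [0, 0, 0], [0, 0, 0], [0, 0, 0], [0, 0, 0], [0, 0, 0], [0, 0, 0], [0, 0, 0]])

```text
time: 30.82
ee_pos: [0.5386, -0.2326, 0.2221]
eef_rot: [0.726, 0.687, -0.0, -0.001]
ft_force: [-1.4, 0.3, -0.4]
width: 0.0114
grip_force: 55.0
```

Run:
```python
from h import *
rec()
m,p=snap('scene','s9'); cv2.imwrite('pics/s9c.png',cv2.resize(p[200:420,40:320,::-1],None,fx=2.6,fy=2.6)); find('scene',m,['basket_green_bar','basket_blue_bar','basket_blue'],k=1)
```

```text
t 30.82 tcp [ 0.5386 -0.2326  0.2221] yaw -3.15 q [ 0.726  0.687 -0.    -0.001] w 0.0114 gf 55.0 ft [-1.4  0.3 -0.4]
j [-0.545  0.429  1.15   1.611 -0.398  1.365  0.6  ]
scene basket_green_bar 0.79 [ 0.529 -0.398  0.242]
scene basket_blue_bar 0.87 [ 0.538 -0.235  0.241]
scene basket_blue 0.89 [ 0.536 -0.232  0.064]
```

View pics/s9c.png

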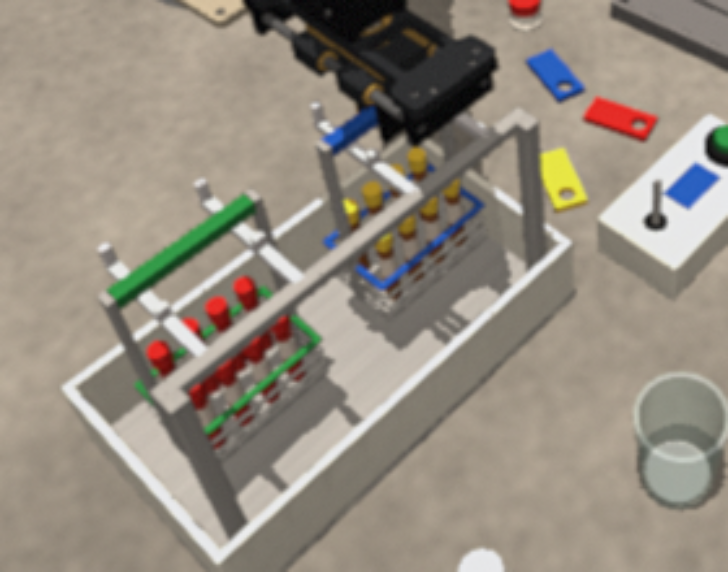

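Blue rests on hook a with its weight off the arm. Releasing it and rising.

arm_command(xyz=[[0, 0, 0], [0, 0, 0], [0, 0, 0], [0, 0, 0], [0, 0, 0], [0, 0, 0], [0, 0, 0], [0, 0, 0], [0, 0, 0.015], [0, 0, 0.04], [0, 0, 0.08], [0, 0, 0.12], [0, 0, 0.14], [0, 0, 0.14], [0, 0, 0.14]], rot=[[0, 0, 0], [0, 0, 0], [0, 0, 0], [0, 0, 0], [0, 0, 0], [0, 0, 0], [0, 0, 0], [0, 0, 0], [0, 0, 0], [0, 0, 0], [0, 0, 0], [0, 0, 0], [0, 0, 0], [0, 0, 0], [0, 0, 0]], grip=0.9)

```text
time: 32.27
ee_pos: [0.5388, -0.2329, 0.3626]
eef_rot: [0.726, 0.687, -0.0, -0.0]
ft_force: [-0.3, 0.1, -0.2]
width: 0.0781
grip_force: 0.0
```

```bash
cat >> h.py <<'E'
HSV={'yellow':((22,120,80),(34,255,255)),'red':((0,150,80),(6,255,255)),'blue':((105,150,60),(125,255,255))}
def tags(m,p,z=.008):
    """tag centre/yaw by colour from one picture: rect of size ~70x32 mm on plane z"""
    hsv=cv2.cvtColor(p,cv2.COLOR_RGB2HSV)
    for c,(lo,hi) in HSV.items():
        k=cv2.inRange(hsv,lo,hi)
        n,lab,sta,_=cv2.connectedComponentsWithStats(k)
        for i in range(1,n):
            if sta[i,4]<60: continue
            v,u=np.nonzero(cv2.morphologyEx((lab==i).astype(np.uint8),cv2.MORPH_CLOSE,np.ones((3,3))))
            X=np.array([at_z(m,a,b,z)[:2] for a,b in zip(u,v)],np.float32)
            (cx,cy),(w,h),an=cv2.minAreaRect(X*1000)
            if w<h: w,h,an=h,w,an+90
            if 55<w<85 and 22<h<42: print(c,'centre',round(cx/1e3,4),round(cy/1e3,4),'size',round(w),round(h),'yaw',round((an+90)%180-90,1))
E
python3 - <<'E'
from h import *
rec()
m,p=snap('scene','s10'); find('scene',m,['post_foot','start_top','tag1_hole0','tag3_hole0','tag4_hole0','basket_blue_bar','basket_green_bar'],k=1); tags(m,p)
m,p=snap('top','t10'); find('top',m,['post_foot','tag1_hole0','tag3_hole0','tag4_hole0','basket_blue_bar','basket_green_bar'],k=1);tags(m,p)
from kin import *
q0=r.read_state()['joint_positions']
for name,path in {'a':[([.56,-.03,.36],-3.15)],'b':[([.7,-.2,.36],-30),([.6,0,.36],0)],'c':[([.75,-.2,.36],0),([.75,.2,.36],0),([.5,.2,.36],0),([.55,0,.36],0)],'d':[([.75,0,.36],0),([.45,0,.36],0),([.45,-.2,.36],0),([.75,-.2,.36],0),([.75,0,.36],0),([.55,0,.36],0)]}.items():
    q=q0
    for p,y in path:
        q,a,b=go(q,np.array(p),y,.02); print(name,p,y,q.round(2),round(a,4),round(b,3))
E
```

```text
t 32.27 tcp [ 0.5388 -0.2329  0.3626] yaw -3.16 q [ 0.726  0.687 -0.    -0.   ] w 0.0781 gf 0.0 ft [-0.3  0.1 -0.2]
j [-0.541  0.373  1.198  1.363 -0.347  1.633  0.555]
scene post_foot 0.7 [ 0.677 -0.069  0.05 ]
scene start_top 0.64 [0.684 0.042 0.068]
scene tag1_hole0 0.82 [ 0.572 -0.062  0.007]
scene tag3_hole0 0.71 [0.573 0.055 0.01 ]
scene tag4_hole0 0.77 [0.48  0.047 0.006]
scene basket_blue_bar 0.65 [ 0.528 -0.401  0.238]
scene basket_green_bar 0.69 [ 0.529 -0.398  0.236]
yellow centre 0.5549 -0.0563 size 74 33 yaw -31.3
red centre 0.5523 0.0434 size 70 34 yaw 13.0
blue centre 0.4586 0.051 size 71 30 yaw -20.7
top post_foot 0.71 [ 0.677 -0.067  0.054]
top tag1_hole0 0.7 [ 0.574 -0.063  0.007]
top tag3_hole0 0.66 [0.572 0.058 0.01 ]
top tag4_hole0 0.56 [0.479 0.049 0.011]
top basket_blue_bar 0.75 [ 0.537 -0.233  0.236]
yellow centre 0.5539 -0.0517 size 70 32 yaw -30.1
a [0.56, -0.03, 0.36] -3.15 [-1.01  0.29  1.24  1.44 -0.27  1.61  0.16] 0.0 0.0
b [0.7, -0.2, 0.36] -30 [-0.26  0.75  1.11  0.89 -0.68  1.8   0.01] 0.0 0.0
b [0.6, 0, 0.36] 0 [-0.91  0.42  1.19  1.33 -0.39  1.64  0.22] 0.0 0.0
c [0.75, -0.2, 0.36] 0 [-0.1   0.84  0.96  0.63 -0.69  1.86  0.43] 0.0 0.0
c [0.75, 0.2, 0.36] 0 [-0.62  0.84  0.97  0.63 -0.7   1.86 -0.09] 0.0 0.0
c [0.5, 0.2, 0.36] 0 [-1.58  0.21  1.32  1.5  -0.2   1.59 -0.27] 0.0 0.0
c [0.55, 0, 0.36] 0 [-1.13  0.26  1.29  1.47 -0.25  1.6   0.15] 0.0 0.0
d [0.75, 0, 0.36] 0 [-0.45  0.77  0.99  0.78 -0.65  1.81  0.21] 0.0 0.0
d [0.45, 0, 0.36] 0 [-1.35 -0.36  0.98  1.69  0.3   1.65 -0.38] 0.0 0.0
d [0.45, -0.2, 0.36] 0 [-1.3  -0.5   1.2   1.6   0.47  1.71 -0.07] 0.0 0.0
d [0.75, -0.2, 0.36] 0 [-1.04 -0.5   0.81  1.62  0.38  1.71 -0.23] 0.3344 0.167
d [0.75, 0, 0.36] 0 [-2.3  -0.5   1.34  1.19  0.84  1.87 -0.52] 0.2325 0.334
d [0.55, 0, 0.36] 0 [-1.97 -0.5   1.34  1.47  0.55  1.74 -0.48] 0.0426 0.082
```

```bash
cat > plan.py <<'E'
from kin import *
TG={'yellow':(.5545,-.0535,-30),'red':(.552,.047,12),'blue':(.458,.0515,-19)}
POST=np.array([.677,-.068])
def run(q,order,par,phi,pre=(),v=True,g=-.018):
    ok=True; out=[]
    steps=list(pre)
    for c in order:
        x,y,a=TG[c]; d=np.array([np.cos(np.radians(a)),np.sin(np.radians(a))]); t=np.array([x,y])+g*d
        f=np.array([np.cos(np.radians(phi)),np.sin(np.radians(phi))]); h=POST+(g-.021)*f
        steps+= [((*t,.2),a+par),((*t,.004),a+par),((*t,.2),a+par),((*h,.2),phi+par),((*h,.055),phi+par),((*h,.2),phi+par)]
    for p,y in steps:
        q,e,b=go(q,np.array(p),y,.02)
        if v: print(np.round(p,3),y,q.round(2),round(e,4),round(b,3))
        ok&=e<1e-3
        out.append(np.min(np.minimum(q-LO,HI-q)))
    return ok,min(out),q
E
python3 - <<'E'
from plan import *
q0=np.loadtxt('states.txt')[-1,:7]
for par in (90,-90):
  for phi in (-60,-30,0,30,60,90):
    for order in (('yellow','red','blue'),('blue','red','yellow'),('red','yellow','blue')):
        ok,m,_=run(q0,order,par,phi,v=False); print(par,phi,order,ok,round(m,2))
E
```

```text
90 -60 ('yellow', 'red', 'blue') True 0.24
90 -60 ('blue', 'red', 'yellow') True 0.18
90 -60 ('red', 'yellow', 'blue') True 0.22
90 -30 ('yellow', 'red', 'blue') True 0.25
90 -30 ('blue', 'red', 'yellow') True 0.12
90 -30 ('red', 'yellow', 'blue') True 0.24
90 0 ('yellow', 'red', 'blue') True 0.25
90 0 ('blue', 'red', 'yellow') True 0.05
90 0 ('red', 'yellow', 'blue') True 0.25
90 30 ('yellow', 'red', 'blue') True 0.12
90 30 ('blue', 'red', 'yellow') True 0.0
90 30 ('red', 'yellow', 'blue') True 0.1
90 60 ('yellow', 'red', 'blue') True 0.0
90 60 ('blue', 'red', 'yellow') True 0.0
90 60 ('red', 'yellow', 'blue') True 0.0
90 90 ('yellow', 'red', 'blue') False 0.0
90 90 ('blue', 'red', 'yellow') False 0.0
90 90 ('red', 'yellow', 'blue') False 0.0
-90 -60 ('yellow', 'red', 'blue') False 0.0
-90 -60 ('blue', 'red', 'yellow') True 0.25
-90 -60 ('red', 'yellow', 'blue') False 0.0
-90 -30 ('yellow', 'red', 'blue') False 0.0
-90 -30 ('blue', 'red', 'yellow') True 0.19
-90 -30 ('red', 'yellow', 'blue') False 0.0
-90 0 ('yellow', 'red', 'blue') False 0.0
-90 0 ('blue', 'red', 'yellow') True 0.12
-90 0 ('red', 'yellow', 'blue') False 0.0
-90 30 ('yellow', 'red', 'blue') False 0.0
-90 30 ('blue', 'red', 'yellow') True 0.05
-90 30 ('red', 'yellow', 'blue') False 0.0
-90 60 ('yellow', 'red', 'blue') False 0.0
-90 60 ('blue', 'red', 'yellow') True 0.0
-90 60 ('red', 'yellow', 'blue') False 0.0
-90 90 ('yellow', 'red', 'blue') False 0.0
-90 90 ('blue', 'red', 'yellow') False 0.0
-90 90 ('red', 'yellow', 'blue') False 0.0
```

```bash
python3 - <<'E'
from plan import *
q0=np.loadtxt('states.txt')[-1,:7]
for phi in (-45,-30,-15,0):
    for order in (('yellow','red','blue'),('blue','red','yellow'),('red','yellow','blue')):
        ok,m,_=run(q0,order,0,phi,v=False,g=0.); print(phi,order,ok,round(m,2))
run(q0,('yellow','red','blue'),0,-30,g=0.)
E
python3 - <<'E'
from h import *
m=r.camera_model('scene')
for n,lab in (('s10','jar'),):
    find('scene',m,['jar','weight'],f='look_for',k=2)
E
```

```text
-45 ('yellow', 'red', 'blue') True 0.04
-45 ('blue', 'red', 'yellow') True 0.13
-45 ('red', 'yellow', 'blue') True 0.04
-30 ('yellow', 'red', 'blue') True 0.04
-30 ('blue', 'red', 'yellow') True 0.11
-30 ('red', 'yellow', 'blue') True 0.03
-15 ('yellow', 'red', 'blue') True 0.04
-15 ('blue', 'red', 'yellow') True 0.09
-15 ('red', 'yellow', 'blue') True 0.03
0 ('yellow', 'red', 'blue') True 0.04
0 ('blue', 'red', 'yellow') True 0.07
0 ('red', 'yellow', 'blue') True 0.03
[ 0.554 -0.054  0.2  ] -30 [-1.    0.44  1.3   1.72 -0.44  1.32 -0.13] 0.0 0.0
[ 0.554 -0.054  0.004] -30 [-0.79  0.66  1.03  1.9  -0.68  0.99  0.02] 0.0 0.0
[ 0.554 -0.054  0.2  ] -30 [-1.    0.44  1.3   1.72 -0.44  1.32 -0.13] 0.0 0.0
[ 0.659 -0.058  0.2  ] -30 [-0.7   0.65  1.12  1.43 -0.59  1.42 -0.1 ] 0.0 0.0
[ 0.659 -0.058  0.055] -30 [-0.66  0.78  1.01  1.58 -0.7   1.18 -0.03] 0.0 0.0
[ 0.659 -0.058  0.2  ] -30 [-0.7   0.65  1.12  1.43 -0.59  1.42 -0.1 ] 0.0 0.0
[0.552 0.047 0.2  ] 12 [-1.09  0.32  1.12  1.73 -0.3   1.28  0.3 ] 0.0 0.0
[0.552 0.047 0.004] 12 [-0.89  0.57  0.9   1.9  -0.55  0.94  0.48] 0.0 0.0
[0
[... 441 characters left out ...]
 0.85 -0.13] 0.0 0.0
[0.458 0.052 0.2  ] -19 [-1.47 -0.21  1.17  1.95  0.2   1.28 -0.7 ] 0.0 0.0
[ 0.659 -0.058  0.2  ] -30 [-0.68  0.63  1.07  1.43 -0.55  1.4  -0.13] 0.0 0.0
[ 0.659 -0.058  0.055] -30 [-0.64  0.75  0.96  1.57 -0.66  1.17 -0.06] 0.0 0.0
[ 0.659 -0.058  0.2  ] -30 [-0.68  0.63  1.07  1.43 -0.55  1.4  -0.13] 0.0 0.0Traceback (most recent call last):
  File "<stdin>", line 4, in <module>
  File "h.py", line 8, in find
    for d in getattr(r,f)(l,c)[:k]:
             ~~~~~~~~~~~~^^^^^
ValueError: it knows: basket_blue, basket_blue_bar, basket_green, basket_green_bar, bath, bath_hook, drip_stand, post_foot, start, start_top, tag, tag1_hole, tag2_hole, tag3_hole, tag4_hole, timer
```

arm_command(xyz=[[0.015, 0.04, 0], [0.03, 0.08, -0.02], [0.03, 0.1, -0.03], [0.03, 0.1, -0.03], [0.03, 0.1, -0.03]], rot=[[0, 0, 0], [0, 0, 0.05], [0, 0, 0.055], [0, 0, 0.055], [0, 0, 0.055]], grip=1)

```text
time: 33.43
ee_pos: [0.5687, -0.1302, 0.3309]
eef_rot: [0.706, 0.708, -0.001, -0.001]
ft_force: [-0.6, -1.0, -0.2]
width: 0.0863
grip_force: 0.0
```

Run:
```python
from h import *
rec()
m,p=snap('wrist','w11'); tags(m,p); find('wrist',m,['post_foot','start_top','tag1_hole0','tag3_hole0','tag4_hole0'],k=1)
print(px(m,[.677,-.068,.108]),px(m,[.677,-.068,.05]))
```

```text
t 33.43 tcp [ 0.5687 -0.1302  0.3309] yaw 0.22 q [ 0.706  0.708 -0.001 -0.001] w 0.0863 gf 0.0 ft [-0.6 -1.  -0.2]
j [-0.74   0.363  1.185  1.434 -0.334  1.569  0.427]
yellow centre 0.5547 -0.0544 size 70 32 yaw -31.4
red centre 0.5517 0.0458 size 69 33 yaw 12.9
blue centre 0.4588 0.0536 size 71 33 yaw -19.4
wrist post_foot 0.97 [ 0.677 -0.065  0.046]
wrist start_top 0.9 [0.682 0.043 0.074]
wrist tag1_hole0 0.85 [ 0.573 -0.061  0.007]
wrist tag3_hole0 0.79 [0.569 0.047 0.004]
wrist tag4_hole0 0.71 [0.481 0.052 0.011]
(np.float64(382.51751947748136), np.float64(119.26387961078927)) (np.float64(369.5314068383685), np.float64(116.75737551138037))
```

View pics/w11.png

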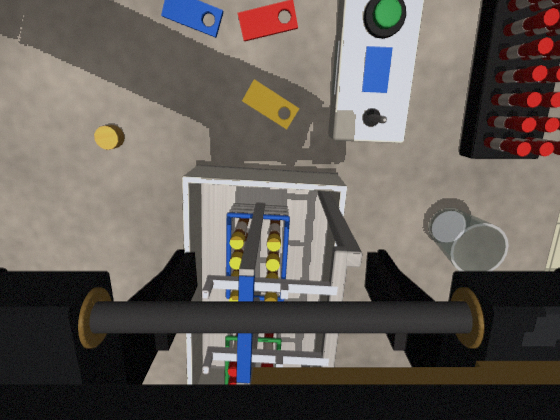

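The wrist picture shows the yellow tag at (271,104), red at (268,20), blue at (192,16) and the post at (372,118). Both baskets hang in the bath. I'll grip yellow along its length, since the gripper body would foul the bath wall otherwise.

arm_command(xyz=[[-0.013, 0.04, 0], [-0.0135, 0.076, -0.02], [-0.0135, 0.076, -0.05], [-0.0135, 0.076, -0.08], [-0.0135, 0.076, -0.11], [-0.0135, 0.076, -0.15], [-0.0135, 0.076, -0.19], [-0.0135, 0.076, -0.23], [-0.0135, 0.076, -0.26], [-0.0135, 0.076, -0.27], [-0.0135, 0.076, -0.27], [-0.0135, 0.076, -0.27]], rot=[[0, 0, -0.12], [0, 0, -0.24], [0, 0, -0.36], [0, 0, -0.48], [0, 0, -0.545], [0, 0, -0.545], [0, 0, -0.545], [0, 0, -0.545], [0, 0, -0.545], [0, 0, -0.545], [0, 0, -0.545], [0, 0, -0.545]])

```text
time: 34.73
ee_pos: [0.5556, -0.0573, 0.063]
eef_rot: [0.872, 0.49, -0.0, -0.001]
ft_force: [0.3, 0.4, 1.0]
width: 0.087
grip_force: 0.0
```

Run:
```python
from h import *
rec(); level(-31)
```

```text
t 34.73 tcp [ 0.5556 -0.0573  0.063 ] yaw -31.28 q [ 0.872  0.49  -0.    -0.001] w 0.087 gf 0.0 ft [0.3 0.4 1. ]
j [-0.824  0.558  1.078  1.856 -0.56   1.072 -0.072]
level rot [-0.0009 -0.0007  0.0049]
```

arm_command(xyz=[[0, 0.002, -0.02], [0, 0.002, -0.04], [0, 0.002, -0.052], [0, 0.002, -0.057], [0, 0.002, -0.057], [0, 0.002, -0.057]], rot=[[0, 0, 0], [0, 0, 0], [0, 0, 0], [0, 0, 0], [0, 0, 0], [0, 0, 0]])

```text
time: 35.23
ee_pos: [0.5557, -0.0548, 0.0059]
eef_rot: [0.871, 0.491, 0.0, -0.001]
ft_force: [0.4, 0.1, 0.8]
width: 0.0872
grip_force: 0.0
```

arm_command(xyz=[[0, 0, 0], [0, 0, 0], [0, 0, 0], [0, 0, 0], [0, 0, 0], [0, 0, 0], [0, 0, 0]], rot=[[0, 0, 0], [0, 0, 0], [0, 0, 0], [0, 0, 0], [0, 0, 0], [0, 0, 0], [0, 0, 0]], grip=0, squeeze=20)

```text
time: 35.82
ee_pos: [0.5552, -0.0545, 0.0051]
eef_rot: [0.871, 0.491, -0.0, -0.001]
ft_force: [-1.7, 1.7, 5.8]
width: 0.0695
grip_force: 20.0
```

Yellow is gripped: width 69.5 mm matches its length. I'll lift and carry it to above the post.

arm_command(xyz=[[0, 0, 0.01], [0, 0, 0.035], [0, 0, 0.07], [0, 0, 0.105], [0.005, 0, 0.135], [0.02, 0, 0.145], [0.045, 0, 0.145], [0.07, -0.001, 0.145], [0.09, -0.001, 0.145], [0.1, -0.0015, 0.145], [0.104, -0.0015, 0.145], [0.104, -0.0015, 0.145], [0.104, -0.0015, 0.145]], rot=[[0, 0, 0], [0, 0, 0], [0, 0, 0], [0, 0, 0], [0, 0, 0], [0, 0, 0], [0, 0, 0], [0, 0, 0], [0, 0, 0], [0, 0, 0], [0, 0, 0], [0, 0, 0], [0, 0, 0]])

```text
time: 36.9
ee_pos: [0.6583, -0.0564, 0.1499]
eef_rot: [0.871, 0.49, -0.001, -0.001]
ft_force: [-0.7, -0.2, -0.2]
width: 0.0693
grip_force: 20.0
```

Run:
```python
from h import *
rec()
m,p=snap('wrist','w12'); find('wrist',m,['post_foot','tag1_hole0'],k=1)
print(px(m,r.read_state()['ee_pos']),px(m,[.677,-.067,.108]),px(m,[.677,-.067,.05]))
m,p=snap('top','t12'); find('top',m,['post_foot','tag1_hole0'],k=1)
m,p=snap('scene','s12'); find('scene',m,['post_foot','tag1_hole0'],k=1)
```

```text
t 36.9 tcp [ 0.6583 -0.0564  0.1499] yaw -31.26 q [ 0.871  0.49  -0.001 -0.001] w 0.0693 gf 20.0 ft [-0.7 -0.2 -0.2]
j [-0.674  0.669  1.043  1.489 -0.586  1.324 -0.125]
wrist tag1_hole0 0.93 [ 0.678 -0.067  0.152]
(np.float64(277.1353350462731), np.float64(268.1455377471389)) (np.float64(312.7383339089756), np.float64(236.96886181391912)) (np.float64(306.46344016908546), np.float64(209.21503124514294))
scene post_foot 0.98 [ 0.677 -0.067  0.048]
scene tag1_hole0 0.38 [ 0.678 -0.062  0.157]
```

View pics/w12.png

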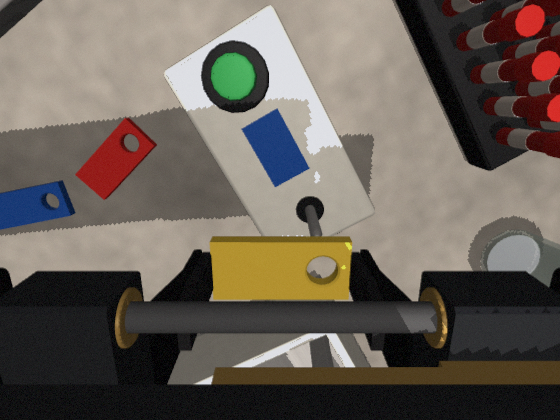

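The tag is held flat with its hole at (322,269). The post foot is at (309,208), and its tip is just hidden behind the tag edge near (318,238).

Run:
```python
from h import *
m=r.camera_model('wrist'); p=cv2.imread('pics/w12.png')
g=cv2.cvtColor(p,cv2.COLOR_BGR2GRAY)
print(g[200:238:3,296:330:2])
f=at_z(m,309.5,208.5,.05); print('foot',f)
hsv=cv2.cvtColor(p,cv2.COLOR_BGR2HSV); k=cv2.inRange(hsv,(18,120,60),(36,255,255))[225:305,200:360]
cs,_=cv2.findContours(k,cv2.RETR_CCOMP,cv2.CHAIN_APPROX_NONE)
for c in cs:
    if cv2.contourArea(c)>200: 
        e=cv2.fitEllipse(c); print(e, cv2.contourArea(c), 'hole', at_z(m,e[0][0]+200,e[0][1]+225,.153))
print(px(m,[f[0],f[1],.108]),px(m,[f[0],f[1],.1]))
```

```text
[[168 167  68  17   9  22  16  16  25  18  13  20 106 165 165 168 165]
 [166  33  19  19  18  16  20  17  16  15  14  23  23 104 167 168 169]
 [ 99  18  23  18  19  36  66  74  70  20  20  23  18  21 156 167 166]
 [ 52  18  20  17  25  58  62  73  74  70  15  29  19  26 156 168 167]
 [ 79  21  18  13  22  57  65  71  75  75  26  17  20  16 156 164 165]
 [156  37  12   8  16  52  64  71  73  73  68  14  20 107 159 163 162]
 [167 157  22  28  20  27  62  69  73  75  71  30 105 162 162 159 163]
 [166 164 163 148  27  16  60  70  73  73  73  94 162 162 162 163 165]
 [166 163 163 164 162 163  80  66  72  74  77  72 157 164 163 165 165]
 [165 165 163 161 163 162 113  64  70  70  77  73 110 161 160 164 165]
 [164 166 164 163 165 164 162  62  70  78  85  79  72 157 162 166 165]
 [164 163 164 166 163 165 162  74  70  80  89  89  76 132 163 164 163]
 [134 117 112 139 111 132 120  91  79  87  99  94  78 120 121 119 113]]
foot [ 0.67987949 -0.06708738  0.05      ]
((80.611328125, 42.778926849365234), (70.26303100585938, 172.557373046875), 89.98352813720703) 8554.0 hole [ 0.66128823 -0.05480553  0.153     ]
((121.25401306152344, 41.88844299316406), (22.442209243774414, 30.274492263793945), 79.51979064941406) 530.0 hole [ 0.67889965 -0.06488442  0.153     ]
(np.float64(316.5663356253592), np.float64(236.04481401645174)) (np.float64(315.3859957036963), np.float64(231.44380928894918))
```

arm_command(xyz=[[0.001, -0.001, -0.01], [0.001, -0.001, -0.02], [0.001, -0.001, -0.03], [0.001, -0.001, -0.038], [0.001, -0.001, -0.046], [0.001, -0.001, -0.054], [0.001, -0.001, -0.06], [0.001, -0.001, -0.06]], rot=[[0, 0, 0], [0, 0, 0], [0, 0, 0], [0, 0, 0], [0, 0, 0], [0, 0, 0], [0, 0, 0], [0, 0, 0]])

```text
time: 38.02
ee_pos: [0.6593, -0.0568, 0.0881]
eef_rot: [0.871, 0.491, -0.001, -0.001]
ft_force: [-0.8, 0.6, -0.4]
width: 0.0689
grip_force: 20.0
```

Run:
```python
from h import *
rec()
m,p=snap('wrist','w13'); p2=p[180:330,200:400]; cv2.imwrite('pics/w13c.png',cv2.resize(p2[:,:,::-1],None,fx=3,fy=3,interpolation=cv2.INTER_CUBIC))
```

```text
t 38.02 tcp [ 0.6593 -0.0568  0.0881] yaw -31.23 q [ 0.871  0.491 -0.001 -0.001] w 0.0689 gf 20.0 ft [-0.8  0.6 -0.4]
j [-0.651  0.726  0.995  1.544 -0.633  1.227 -0.094]
```

View pics/w13c.png

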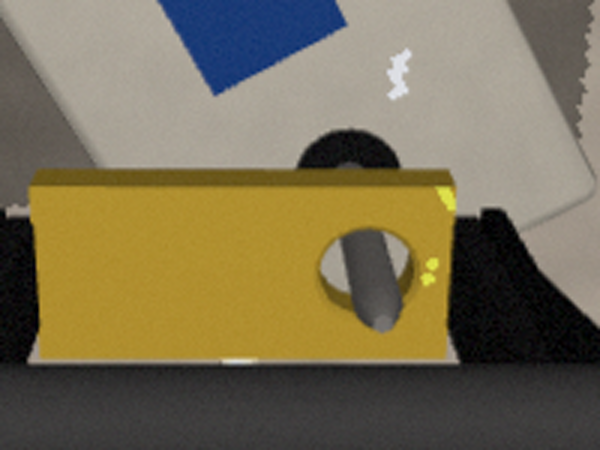

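The post pokes through the hole with no force. Going on down, then releasing.

arm_command(xyz=[[0, 0, -0.008], [0, 0, -0.016], [0, 0, -0.024], [0, 0, -0.029], [0, 0, -0.032], [0, 0, -0.032], [0, 0, -0.032]], rot=[[0, 0, 0], [0, 0, 0], [0, 0, 0], [0, 0, 0], [0, 0, 0], [0, 0, 0], [0, 0, 0]])

```text
time: 38.65
ee_pos: [0.66, -0.0571, 0.0577]
eef_rot: [0.871, 0.491, -0.001, -0.001]
ft_force: [-0.2, 0.4, -0.8]
width: 0.0697
grip_force: 20.0
```

arm_command(xyz=[[0, 0, 0], [0, 0, 0], [0, 0, 0], [0, 0, 0], [0, 0, 0], [0, 0, 0], [0, 0, 0.02], [0, 0, 0.05], [0, 0, 0.08], [0, 0, 0.115], [0, 0, 0.14], [0, 0, 0.14]], rot=[[0, 0, 0], [0, 0, 0], [0, 0, 0], [0, 0, 0], [0, 0, 0], [0, 0, 0], [0, 0, 0], [0, 0, 0], [0, 0, 0], [0, 0, 0], [0, 0, 0], [0, 0, 0]], grip=1)

```text
time: 39.65
ee_pos: [0.662, -0.058, 0.2035]
eef_rot: [0.871, 0.491, 0.003, 0.001]
ft_force: [0.1, -0.4, -0.2]
width: 0.087
grip_force: 0.0
```

Run:
```python
from h import *
rec()
m,p=snap('wrist','w14'); tags(m,p); find('wrist',m,['tag1_hole0','tag3_hole0','tag4_hole0'],k=1)
m,p=snap('top','t14'); tags(m,p); find('top',m,['tag1_hole0','tag3_hole0','tag4_hole0'],k=1)
m,p=snap('scene','s14'); tags(m,p); find('scene',m,['tag1_hole0'],k=1)
```

```text
t 39.65 tcp [ 0.662  -0.058   0.2035] yaw -31.24 q [0.871 0.491 0.003 0.001] w 0.087 gf 0.0 ft [ 0.1 -0.4 -0.2]
j [-0.677  0.632  1.074  1.42  -0.557  1.408 -0.146]
yellow centre 0.6546 -0.0683 size 81 38 yaw -31.3
red centre 0.5531 0.0458 size 72 33 yaw 12.4
blue centre 0.6779 -0.0179 size 55 33 yaw 87.9
blue centre 0.4603 0.0534 size 74 31 yaw -19.9
wrist tag1_hole0 0.76 [ 0.678 -0.07   0.058]
wrist tag3_hole0 0.62 [0.571 0.046 0.006]
wrist tag4_hole0 0.7 [0.48  0.047 0.01 ]
yellow centre 0.6378 -0.0261 size 78 34 yaw -30.1
red centre 0.5522 0.0429 size 71 37 yaw 11.4
blue centre 0.459 0.0515 size 71 31 yaw -20.3
scene tag1_hole0 0.68 [ 0.678 -0.066  0.06 ]
```

Yellow is down on the post, its top measuring about 58 mm. Next is red.

arm_command(xyz=[[-0.02, 0.02, 0], [-0.05, 0.05, 0], [-0.08, 0.08, 0], [-0.1, 0.1, 0], [-0.107, 0.103, -0.02], [-0.107, 0.103, -0.05], [-0.107, 0.103, -0.09], [-0.107, 0.103, -0.12], [-0.107, 0.103, -0.135], [-0.107, 0.103, -0.14], [-0.107, 0.103, -0.14], [-0.107, 0.103, -0.14]], rot=[[0, 0, 0.12], [0, 0, 0.24], [0, 0, 0.36], [0, 0, 0.48], [0, 0, 0.6], [0, 0, 0.7], [0, 0, 0.766], [0, 0, 0.766], [0, 0, 0.766], [0, 0, 0.766], [0, 0, 0.766], [0, 0, 0.766]])

```text
time: 41.15
ee_pos: [0.5535, 0.0458, 0.0586]
eef_rot: [0.625, 0.781, -0.001, -0.0]
ft_force: [0.4, -0.1, 0.7]
width: 0.087
grip_force: 0.0
```

Run:
```python
from h import *
rec(); level(12.6)
m,p=snap('wrist','w15'); tags(m,p)
```

```text
t 41.15 tcp [0.5535 0.0458 0.0586] yaw 12.64 q [ 0.625  0.781 -0.001 -0.   ] w 0.087 gf 0.0 ft [ 0.4 -0.1  0.7]
j [-0.915  0.476  0.927  1.864 -0.443  1.025  0.417]
level rot [ 0.0004 -0.0013 -0.0007]
red centre 0.5515 0.047 size 70 34 yaw 12.6
blue centre 0.4587 0.0551 size 70 34 yaw -19.9
```

arm_command(xyz=[[-0.001, 0, -0.02], [-0.001, 0, -0.04], [-0.001, 0, -0.05], [-0.001, 0, -0.054], [-0.001, 0, -0.054], [-0.001, 0, -0.054]], rot=[[0, 0, 0], [0, 0, 0], [0, 0, 0], [0, 0, 0], [0, 0, 0], [0, 0, 0]])

```text
time: 41.7
ee_pos: [0.5527, 0.0459, 0.0047]
eef_rot: [0.625, 0.781, -0.0, -0.0]
ft_force: [0.2, 0.6, -0.2]
width: 0.0872
grip_force: 0.0
```

arm_command(xyz=[[0, 0, 0], [0, 0, 0], [0, 0, 0], [0, 0, 0], [0, 0, 0], [0, 0, 0], [0, 0, 0]], rot=[[0, 0, 0], [0, 0, 0], [0, 0, 0], [0, 0, 0], [0, 0, 0], [0, 0, 0], [0, 0, 0]], grip=0, squeeze=20)

```text
time: 42.28
ee_pos: [0.5522, 0.0461, 0.0041]
eef_rot: [0.625, 0.781, -0.0, -0.001]
ft_force: [-0.7, 0.9, 6.2]
width: 0.0694
grip_force: 20.0
```

arm_command(xyz=[[0, 0, 0.01], [0, 0, 0.035], [0, 0, 0.07], [0, 0, 0.105], [0.005, -0.005, 0.135], [0.02, -0.02, 0.146], [0.04, -0.04, 0.146], [0.06, -0.06, 0.146], [0.08, -0.08, 0.146], [0.1, -0.095, 0.146], [0.108, -0.103, 0.146], [0.108, -0.103, 0.146], [0.108, -0.103, 0.146], [0.108, -0.103, 0.146]], rot=[[0, 0, 0], [0, 0, 0], [0, 0, 0], [0, 0, -0.1], [0, 0, -0.2], [0, 0, -0.3], [0, 0, -0.4], [0, 0, -0.5], [0, 0, -0.6], [0, 0, -0.7], [0, 0, -0.765], [0, 0, -0.765], [0, 0, -0.765], [0, 0, -0.765]])

```text
time: 43.45
ee_pos: [0.6594, -0.0563, 0.1498]
eef_rot: [0.87, 0.492, -0.001, -0.001]
ft_force: [-0.4, 0.3, -0.4]
width: 0.0693
grip_force: 20.0
```

```bash
cat >> h.py <<'E'
def hole(n,lo,hi):
    rec(); m,p=snap('wrist',n); z=r.read_state()['ee_pos'][2]+.0035
    k=cv2.inRange(cv2.cvtColor(p,cv2.COLOR_RGB2HSV),lo,hi)[225:305,200:360]
    for c in cv2.findContours(k,cv2.RETR_CCOMP,cv2.CHAIN_APPROX_NONE)[0]:
        if cv2.contourArea(c)>200: e=cv2.fitEllipse(c); print(np.add(e[0],(200,225)).round(1), cv2.contourArea(c))
E
python3 - <<'E'
from h import *
hole('w16',(0,120,60),(8,255,255)); level(-31.2)
E
```

```text
t 43.45 tcp [ 0.6594 -0.0563  0.1498] yaw -31.02 q [ 0.87   0.492 -0.001 -0.001] w 0.0693 gf 20.0 ft [-0.4  0.3 -0.4]
j [-0.68   0.681  1.06   1.486 -0.602  1.33  -0.112]
[280.8 266.5] 8686.0
[321.8 265.8] 551.0
level rot [-0.0021 -0.0019 -0.0033]
```

The hole sits where yellow's did. Lowering it.

arm_command(xyz=[[0.0005, -0.001, -0.01], [0.0005, -0.001, -0.02], [0.0005, -0.001, -0.03], [0.0005, -0.001, -0.038], [0.0005, -0.001, -0.046], [0.0005, -0.001, -0.054], [0.0005, -0.001, -0.06], [0.0005, -0.001, -0.06]], rot=[[0, 0, 0], [0, 0, 0], [0, 0, 0], [0, 0, 0], [0, 0, 0], [0, 0, 0], [0, 0, 0], [0, 0, 0]])

```text
time: 44.17
ee_pos: [0.6598, -0.0578, 0.0881]
eef_rot: [0.871, 0.491, -0.001, -0.001]
ft_force: [0.9, 0.2, -0.1]
width: 0.0695
grip_force: 20.0
```

arm_command(xyz=[[0, 0, -0.006], [0, 0, -0.012], [0, 0, -0.018], [0, 0, -0.022], [0, 0, -0.0245], [0, 0, -0.0245], [0, 0, -0.0245]], rot=[[0, 0, 0], [0, 0, 0], [0, 0, 0], [0, 0, 0], [0, 0, 0], [0, 0, 0], [0, 0, 0]])

```text
time: 44.75
ee_pos: [0.6605, -0.058, 0.0652]
eef_rot: [0.871, 0.491, -0.0, -0.001]
ft_force: [-0.8, -1.0, 1.4]
width: 0.0694
grip_force: 20.0
```

arm_command(xyz=[[0, 0, 0], [0, 0, 0], [0, 0, 0], [0, 0, 0], [0, 0, 0], [0, 0, 0], [0, 0, 0.02], [0, 0, 0.05], [0, 0, 0.08], [0, 0, 0.11], [0, 0, 0.13], [0, 0, 0.13]], rot=[[0, 0, 0], [0, 0, 0], [0, 0, 0], [0, 0, 0], [0, 0, 0], [0, 0, 0], [0, 0, 0], [0, 0, 0], [0, 0, 0], [0, 0, 0], [0, 0, 0], [0, 0, 0]], grip=1)

```text
time: 45.75
ee_pos: [0.6621, -0.0589, 0.2]
eef_rot: [0.871, 0.491, 0.002, 0.001]
ft_force: [1.1, -0.8, 0.2]
width: 0.0872
grip_force: 0.0
```

Run:
```python
from h import *
rec()
m,p=snap('wrist','w17'); tags(m,p); find('wrist',m,['tag1_hole0','tag3_hole0','tag4_hole0'],k=1)
m,p=snap('scene','s17'); tags(m,p); find('scene',m,['tag3_hole0','tag1_hole0'],k=1)
```

```text
t 45.75 tcp [ 0.6621 -0.0589  0.2   ] yaw -31.18 q [0.871 0.491 0.002 0.001] w 0.0872 gf 0.0 ft [ 1.1 -0.8  0.2]
j [-0.683  0.646  1.091  1.423 -0.574  1.409 -0.133]
red centre 0.6542 -0.0704 size 83 38 yaw -31.3
blue centre 0.6778 -0.0179 size 55 33 yaw 87.9
blue centre 0.4604 0.0534 size 74 32 yaw -19.9
wrist tag1_hole0 0.58 [ 0.68  -0.07   0.058]
wrist tag3_hole0 0.58 [ 0.68  -0.073  0.065]
red centre 0.6349 -0.0203 size 78 33 yaw -30.4
blue centre 0.4588 0.0507 size 71 31 yaw -20.7
scene tag3_hole0 0.67 [ 0.682 -0.069  0.065]
scene tag1_hole0 0.73 [ 0.531 -0.4    0.24 ]
```

Red is on, its top measuring about 65 mm. Blue is next.

arm_command(xyz=[[-0.03, 0.017, 0], [-0.06, 0.034, 0], [-0.095, 0.053, 0], [-0.13, 0.073, 0], [-0.165, 0.092, 0], [-0.19, 0.106, 0], [-0.2, 0.112, -0.01], [-0.2, 0.112, -0.03], [-0.2, 0.112, -0.06], [-0.2, 0.112, -0.09], [-0.2, 0.112, -0.12], [-0.2, 0.112, -0.135], [-0.2, 0.112, -0.135], [-0.2, 0.112, -0.135], [-0.2, 0.112, -0.135]], rot=[[0, 0, 0.05], [0, 0, 0.1], [0, 0, 0.15], [0, 0, 0.197], [0, 0, 0.197], [0, 0, 0.197], [0, 0, 0.197], [0, 0, 0.197], [0, 0, 0.197], [0, 0, 0.197], [0, 0, 0.197], [0, 0, 0.197], [0, 0, 0.197], [0, 0, 0.197], [0, 0, 0.197]])

```text
time: 47.35
ee_pos: [0.4611, 0.0538, 0.0612]
eef_rot: [0.819, 0.574, -0.0, -0.001]
ft_force: [-0.4, 0.3, 0.7]
width: 0.0871
grip_force: 0.0
```

Run:
```python
from h import *
rec(); level(-19.9)
m,p=snap('wrist','w18'); tags(m,p)
```

```text
t 47.35 tcp [0.4611 0.0538 0.0612] yaw -19.91 q [ 0.819  0.574 -0.    -0.001] w 0.0871 gf 0.0 ft [-0.4  0.3  0.7]
j [-1.256  0.286  1.174  2.095 -0.325  0.96  -0.253]
level rot [-0.0011 -0.0009  0.0002]
blue centre 0.4583 0.0548 size 70 33 yaw -19.9
```

arm_command(xyz=[[-0.0015, 0.0003, -0.02], [-0.0015, 0.0003, -0.04], [-0.0015, 0.0003, -0.052], [-0.0015, 0.0003, -0.057], [-0.0015, 0.0003, -0.057], [-0.0015, 0.0003, -0.057]], rot=[[0, 0, 0], [0, 0, 0], [0, 0, 0], [0, 0, 0], [0, 0, 0], [0, 0, 0]])

```text
time: 47.9
ee_pos: [0.4597, 0.0545, 0.0042]
eef_rot: [0.819, 0.574, 0.0, -0.001]
ft_force: [-0.4, -0.4, 0.0]
width: 0.0868
grip_force: 0.0
```

arm_command(xyz=[[0, 0, 0], [0, 0, 0], [0, 0, 0], [0, 0, 0], [0, 0, 0], [0, 0, 0], [0, 0, 0]], rot=[[0, 0, 0], [0, 0, 0], [0, 0, 0], [0, 0, 0], [0, 0, 0], [0, 0, 0], [0, 0, 0]], grip=0, squeeze=20)

```text
time: 48.48
ee_pos: [0.4592, 0.0546, 0.0036]
eef_rot: [0.819, 0.574, -0.0, -0.001]
ft_force: [-1.4, 0.5, 7.2]
width: 0.0693
grip_force: 20.0
```

arm_command(xyz=[[0, 0, 0.01], [0, 0, 0.035], [0, 0, 0.07], [0, 0, 0.105], [0.01, -0.005, 0.135], [0.03, -0.017, 0.148], [0.055, -0.031, 0.148], [0.083, -0.046, 0.148], [0.112, -0.062, 0.148], [0.14, -0.078, 0.148], [0.165, -0.092, 0.148], [0.185, -0.104, 0.148], [0.197, -0.11, 0.148], [0.2005, -0.112, 0.148], [0.2005, -0.112, 0.148], [0.2005, -0.112, 0.148], [0.2005, -0.112, 0.148]], rot=[[0, 0, 0], [0, 0, 0], [0, 0, 0], [0, 0, -0.05], [0, 0, -0.1], [0, 0, -0.15], [0, 0, -0.197], [0, 0, -0.197], [0, 0, -0.197], [0, 0, -0.197], [0, 0, -0.197], [0, 0, -0.197], [0, 0, -0.197], [0, 0, -0.197], [0, 0, -0.197], [0, 0, -0.197], [0, 0, -0.197]])

```text
time: 49.9
ee_pos: [0.6589, -0.0568, 0.1516]
eef_rot: [0.871, 0.491, -0.0, -0.001]
ft_force: [-0.5, 1.0, -0.0]
width: 0.0695
grip_force: 20.0
```

Run:
```python
from h import *
hole('w19',(105,120,40),(125,255,255)); level(-31.2)
```

```text
t 49.9 tcp [ 0.6589 -0.0568  0.1516] yaw -31.13 q [ 0.871  0.491 -0.    -0.001] w 0.0695 gf 20.0 ft [-0.5  1.  -0. ]
j [-0.651  0.645  0.999  1.485 -0.551  1.315 -0.146]
[280.7 270.3] 8481.0
[321.5 269.6] 563.0
level rot [-0.002  -0.0017 -0.0015]
```

arm_command(xyz=[[0.0013, -0.0002, -0.01], [0.0013, -0.0002, -0.02], [0.0013, -0.0002, -0.03], [0.0013, -0.0002, -0.038], [0.0013, -0.0002, -0.046], [0.0013, -0.0002, -0.054], [0.0013, -0.0002, -0.06], [0.0013, -0.0002, -0.06]], rot=[[0, 0, 0], [0, 0, 0], [0, 0, 0], [0, 0, 0], [0, 0, 0], [0, 0, 0], [0, 0, 0], [0, 0, 0]])

```text
time: 50.62
ee_pos: [0.6601, -0.0578, 0.0896]
eef_rot: [0.871, 0.491, -0.001, -0.001]
ft_force: [-0.6, -0.9, -0.2]
width: 0.0694
grip_force: 20.0
```

arm_command(xyz=[[0, 0, -0.006], [0, 0, -0.012], [0, 0, -0.017], [0, 0, -0.0195], [0, 0, -0.0195], [0, 0, -0.0195]], rot=[[0, 0, 0], [0, 0, 0], [0, 0, 0], [0, 0, 0], [0, 0, 0], [0, 0, 0]])

```text
time: 51.12
ee_pos: [0.6608, -0.0579, 0.0717]
eef_rot: [0.871, 0.491, -0.001, -0.001]
ft_force: [0.1, -1.3, -0.5]
width: 0.0696
grip_force: 20.0
```

arm_command(xyz=[[0, 0, 0], [0, 0, 0], [0, 0, 0], [0, 0, 0], [0, 0, 0], [0, 0, 0], [0, 0, 0.02], [0, 0, 0.05], [0, 0, 0.08], [0, 0, 0.11], [0, 0, 0.12], [0, 0, 0.12], [0, 0, 0.12]], rot=[[0, 0, 0], [0, 0, 0], [0, 0, 0], [0, 0, 0], [0, 0, 0], [0, 0, 0], [0, 0, 0], [0, 0, 0], [0, 0, 0], [0, 0, 0], [0, 0, 0], [0, 0, 0], [0, 0, 0]], grip=1)

```text
time: 52.2
ee_pos: [0.6608, -0.0578, 0.1915]
eef_rot: [0.871, 0.491, -0.0, -0.001]
ft_force: [-0.3, 0.2, -0.3]
width: 0.0869
grip_force: 0.0
```

Run:
```python
from h import *
rec()
m,p=snap('wrist','w20'); tags(m,p); find('wrist',m,['tag4_hole0','start_top'],k=1)
k=cv2.inRange(cv2.cvtColor(p,cv2.COLOR_RGB2HSV),(45,120,60),(80,255,255)); n,l,s,c=cv2.connectedComponentsWithStats(k)
for i in range(1,n):
    if s[i,4]>300: print('green',s[i],c[i].round(1),at_z(m,*c[i],.066).round(4))
m,p=snap('scene','s20'); find('scene',m,['tag4_hole0','start_top','basket_blue_bar','basket_green_bar'],k=1)
cv2.imwrite('pics/s20c.png',cv2.resize(p[160:420,60:360,::-1],None,fx=2.3,fy=2.3))
```

```text
t 52.2 tcp [ 0.6608 -0.0578  0.1915] yaw -31.16 q [ 0.871  0.491 -0.    -0.001] w 0.0869 gf 0.0 ft [-0.3  0.2 -0.3]
j [-0.652  0.619  1.02   1.431 -0.529  1.384 -0.163]
blue centre 0.6778 -0.0181 size 56 33 yaw 87.9
wrist tag4_hole0 0.83 [ 0.683 -0.069  0.074]
wrist start_top 0.92 [0.679 0.043 0.073]
green [ 218   60   39   41 1234] [236.5  79.6] [0.6831 0.0422 0.066 ]
scene tag4_hole0 0.81 [ 0.679 -0.068  0.074]
scene start_top 0.54 [0.686 0.041 0.069]
scene basket_blue_bar 0.72 [ 0.536 -0.238  0.242]
scene basket_green_bar 0.87 [ 0.531 -0.401  0.244]
```

View pics/s20c.png

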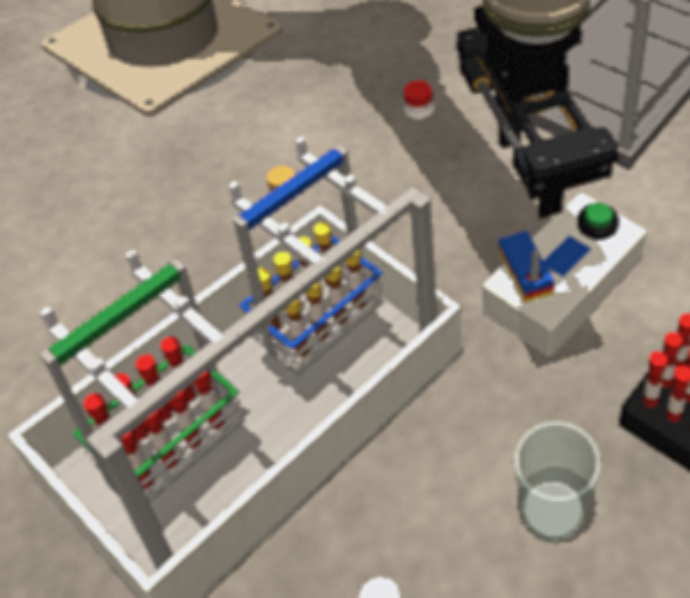

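View pics/w20.png

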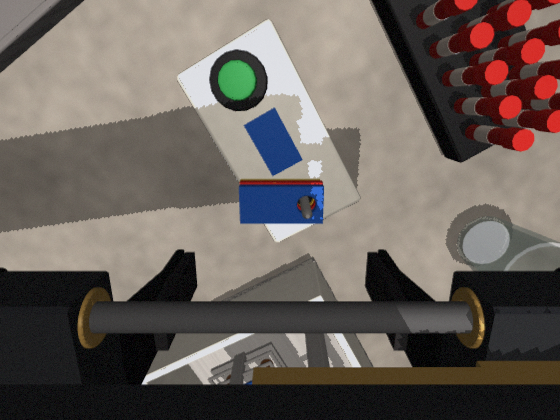

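All three tags are stacked flat on the post, with the blue one on top at (281,203) in the wrist view. Both baskets hang in the bath. Now the button, centred at about (0.683,0.043).

arm_command(xyz=[[0.005, 0.025, 0], [0.011, 0.05, 0], [0.017, 0.08, 0], [0.022, 0.1, 0], [0.022, 0.101, 0], [0.022, 0.101, -0.03], [0.022, 0.101, -0.06], [0.022, 0.101, -0.09], [0.022, 0.101, -0.105], [0.022, 0.101, -0.11], [0.022, 0.101, -0.11], [0.022, 0.101, -0.11], [0.022, 0.101, -0.11], [0.022, 0.101, -0.11], [0.022, 0.101, -0.11], [0.022, 0.101, -0.11]], rot=[[0, 0, 0], [0, 0, 0], [0, 0, 0], [0, 0, 0], [0, 0, 0], [0, 0, 0], [0, 0, 0], [0, 0, 0], [0, 0, 0], [0, 0, 0], [0, 0, 0], [0, 0, 0], [0, 0, 0], [0, 0, 0], [0, 0, 0], [0, 0, 0]], grip=0)

```text
time: 53.93
ee_pos: [0.6831, 0.0432, 0.0824]
eef_rot: [0.871, 0.491, 0.0, -0.001]
ft_force: [-0.3, 0.3, 0.3]
width: 0.0008
grip_force: 0.0
```

arm_command(xyz=[[0, 0, -0.002], [0, 0, -0.004], [0, 0, -0.006], [0, 0, -0.008], [0, 0, -0.01], [0, 0, -0.011], [0, 0, -0.011]], rot=[[0, 0, 0], [0, 0, 0], [0, 0, 0], [0, 0, 0], [0, 0, 0], [0, 0, 0], [0, 0, 0]])

```text
time: 54.52
ee_pos: [0.6827, 0.0431, 0.0706]
eef_rot: [0.871, 0.491, -0.001, -0.001]
ft_force: [-1.3, 0.2, 1.9]
width: 0.0005
grip_force: 1.2
```

arm_command(xyz=[[0, 0, -0.001], [0, 0, -0.002], [0, 0, -0.003], [0, 0, -0.004], [0, 0, -0.005], [0, 0, -0.005], [0, 0, -0.005]], rot=[[0, 0, 0], [0, 0, 0], [0, 0, 0], [0, 0, 0], [0, 0, 0], [0, 0, 0], [0, 0, 0]])

```text
time: 55.1
ee_pos: [0.6828, 0.0431, 0.0665]
eef_rot: [0.871, 0.491, -0.0, -0.001]
ft_force: [-5.3, 1.1, 11.1]
width: 0.0008
grip_force: 5.2
```

arm_command(xyz=[[0, 0, -0.001], [0, 0, -0.0015], [0, 0, -0.0015], [0, 0, -0.0015]], rot=[[0, 0, 0], [0, 0, 0], [0, 0, 0], [0, 0, 0]])

```text
time: 55.43
ee_pos: [0.6829, 0.0431, 0.0663]
eef_rot: [0.871, 0.491, 0.0, -0.001]
ft_force: [-10.1, 1.1, 20.0]
width: 0.0005
grip_force: 10.5
```

The stop feels rigid at z=0.0663. I'll back off in steps to read the spring's travel.

arm_command(xyz=[[0, 0, 0.0025], [0, 0, 0.0025], [0, 0, 0.0025]], rot=[[0, 0, 0], [0, 0, 0], [0, 0, 0]])

```text
time: 55.68
ee_pos: [0.6829, 0.0431, 0.067]
eef_rot: [0.871, 0.491, -0.0, -0.001]
ft_force: [-1.9, -0.6, 4.2]
width: 0.0003
grip_force: 2.3
```

arm_command(xyz=[[0, 0, 0.0015], [0, 0, 0.0015], [0, 0, 0.0015]], rot=[[0, 0, 0], [0, 0, 0], [0, 0, 0]])

```text
time: 55.93
ee_pos: [0.6829, 0.0431, 0.0682]
eef_rot: [0.871, 0.491, -0.0, -0.001]
ft_force: [-0.3, 0.4, 3.9]
width: 0.0005
grip_force: 1.9
```

arm_command(xyz=[[0, 0, 0.0015], [0, 0, 0.0015], [0, 0, 0.0015]], rot=[[0, 0, 0], [0, 0, 0], [0, 0, 0]])

```text
time: 56.18
ee_pos: [0.6829, 0.0431, 0.0697]
eef_rot: [0.871, 0.491, -0.0, -0.001]
ft_force: [0.8, -0.3, 2.3]
width: 0.0006
grip_force: 1.5
```

arm_command(xyz=[[0, 0, 0.0015], [0, 0, 0.0015], [0, 0, 0.0015]], rot=[[0, 0, 0], [0, 0, 0], [0, 0, 0]])

```text
time: 56.43
ee_pos: [0.6829, 0.0431, 0.0712]
eef_rot: [0.871, 0.491, -0.0, -0.001]
ft_force: [1.6, 0.3, 2.6]
width: 0.0002
grip_force: 1.1
```

arm_command(xyz=[[0, 0, 0.0015], [0, 0, 0.0015], [0, 0, 0.0015]], rot=[[0, 0, 0], [0, 0, 0], [0, 0, 0]])

```text
time: 56.68
ee_pos: [0.6826, 0.0431, 0.0726]
eef_rot: [0.871, 0.491, -0.001, -0.001]
ft_force: [-0.3, 0.1, 1.6]
width: 0.0005
grip_force: 0.7
```

Spring contact spans more than 6 mm, so the button was fully down. Retreating.

arm_command(xyz=[[0, 0, 0.02], [0, 0, 0.05], [0, 0, 0.09], [0, 0, 0.13], [0, 0, 0.15], [-0.03, 0, 0.15], [-0.06, 0, 0.15], [-0.06, 0, 0.15], [-0.06, 0, 0.15], [-0.06, 0, 0.15], [-0.06, 0, 0.15]], rot=[[0, 0, 0], [0, 0, 0], [0, 0, 0], [0, 0, 0], [0, 0, 0], [0, 0, 0], [0, 0, 0], [0, 0, 0], [0, 0, 0], [0, 0, 0], [0, 0, 0]])

```text
time: 57.6
ee_pos: [0.6234, 0.0434, 0.2227]
eef_rot: [0.871, 0.491, -0.0, -0.001]
ft_force: [0.9, -0.1, 0.1]
width: 0.0004
grip_force: 0.0
```

Run:
```python
from h import *
st()
m,p=snap('scene','s21'); find('scene',m,['tag4_hole0','start_top','basket_blue_bar','basket_green_bar'],k=1)
m,p=snap('top','t21'); find('top',m,['tag4_hole0','start_top','basket_blue_bar','basket_green_bar'],k=1)
r.close_job(); print('handed in')
```

```text
t 57.6 tcp [0.6234 0.0434 0.2227] yaw -31.14 q [ 0.871  0.491 -0.    -0.001] w 0.0004 gf 0.0 ft [ 0.9 -0.1  0.1]
scene tag4_hole0 0.73 [ 0.679 -0.072  0.072]
scene start_top 0.54 [0.684 0.042 0.068]
scene basket_green_bar 0.86 [ 0.533 -0.401  0.242]
top tag4_hole0 0.48 [ 0.68  -0.07   0.075]
top basket_blue_bar 0.77 [ 0.539 -0.232  0.237]
the job is handed in; nothing more can be done
handed in
```

The job is handed in at about 58 s: both baskets hang on the bath hooks, the three tags present (yellow, red, blue) are stacked on the post, and the start button was pressed fully down and released; the judge's verdict was not shown.

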